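# Empty the crockery cabinet and hang up the mugs

## Robot

A 7-joint arm with a two-finger parallel gripper is mounted at the origin on the work surface. World frame = base frame: x ahead of the robot, y to its left, z up, the work surface at z = 0. Lengths are in mm, angles in degrees, forces in N, time in s.
With the tool pointing down it reaches from about 400 to 925 mm from the base axis. Payload 4.1 kg.
Tool frame: the origin (TCP) lies between the finger pads; the fingertips stand 22 mm ahead of it and the grasp point (between the pads) lies 3 mm ahead of it; z points along the fingers, y is the direction in which the jaws open and shut (so a half turn about z gives the same grasp; the last joint's range is limited). The gripper opens to 85 mm and grips with 20 to 120 N. Pads are 22 mm wide; open, the fingers measure 114 mm over their backs; the gripper's body (76 mm by 85 mm) begins 54 mm behind the grasp point. The pads swing forward as they close: fully open they stand 13 mm farther back than shut.
Start: joints at [-81.704, 22.827, 2.584, 88.041, -1.071, 69.15, -2.905], TCP at [156.88, 630.816, 253.347] pointing down, gripper open.
Joint ranges: [-161.44, 161.44], [-28.35, 127.94], [-78.24, 83.42], [0, 140.83], [-78.03, 258.03], [13.02, 114.36], [-168.23, 168.23]. Speed limits (degrees/s): [147.25, 147.25, 180, 180, 180, 180, 180].

## Interface

Orientations are given as a 3x3 rotation matrix whose columns are the frame's x, y, z axes.
In Python, from bench import bot gives the robot as it stands.
- The arm moves only by the tool arm_command, never from a script. Its argument "increments" is a list that holds one entry, the list of rows, each a list of 7 numbers: the turn, a rotation vector about the tool's x, y, z in rad, then the shift along the tool's x, y, z in mm, then the opening, from 0 (shut) to 1 (fully open). In form: [[[rx, ry, rz, tx, ty, tz, grip], ...]]. A call has 1 to 8 rows; each row is the pose to reach, as a shift and turn from the pose commanded when the call began, along the tool's axes at that moment; what a row does not reach only later rows make up. A row lasts 1/8 s, in which the tool goes at most 62.5 mm and 10.7 degrees, less where a joint would pass 70% of its speed; a pose out of reach is approached as far as the arm can. A call with a gripper value outside its range is refused whole. The fingers move at their own pace and stop on an object; "grip_force" is the grip in N (left out, the last holds). Time passes only in rows, so rows that repeat a pose let the fingers close. It gives the time, the measured TCP pose, the force and the opening at its end, in the units of the state.
- bot.read_state(): the state, without advancing time (a new reading comes with each control period).
- bot.camera(name): name is "scene" or "top" or "wrist"; returns a dict with "img" (384x512x3 uint8, red, green, blue), "z_map" (384x512 float32, mm along the optical axis (not along the pixel's ray), 0 where there is no reading), "intrinsics" (3x3 intrinsics, pixels), "xyz" and "orientation" of the camera in the world; the wrist camera has in their place "T_tool_cam" (4x4, takes a point from camera to tool coordinates, whose origin is the TCP and whose axes are the flange's). Camera axes: x right, y down, z forward; pixel columns grow to the right and rows downward; lengths in mm; the calibration is good to about 2 mm. A picture is of the moment at which its call begins: read the wrist's pose just before it.
- bot.finish_job(): hands the job in, once; it reports no verdict.
The state is a dict: "clock": time; "joint_positions": joint angles; "joint_velocities": joint speeds; "effort": joint torques, N m; "position": TCP position; "ee_rot": TCP orientation; "force": force on the tool from outside, world axes, zero at the start; "moment": the same for the moment, N m; "width": opening from 0.0 (shut) to 1.0 (fully open).
Only numpy, scipy, OpenCV 4.12 (cv2) and the standard library are available. Lean on these libraries where they do the work, as an engineer would, in place of code of your own. Each camera call takes 0.05 s, during which the arm holds its last target.

## Task

The mugs in the slatted cabinet are dry: pull the cabinet's flap all the way down, take out every mug and hang each by its handle on the hook of its own colour, and when all of them hang there, push the flap back up until it is fully shut. There may be two or three mugs; leave the jar, the bowl and the clay bird where they are.

Things in the scene. Friction and masses are not known exactly. Their poses are not given: they have to be found in the camera images.
- cabinet: Fixed slatted wedge-shaped cabinet, 394 mm wide, 223 deep, 214 high, no roof; front slopes back 45 deg under the flap. Origin on the bench below the middle of the hinge line; x points inward to the back, y along the hinge, z up. Inner floor at z = 30 mm, x = 8 to 213 mm (back wall); side walls at y = +-185 mm, up to 116 mm high (full height at the back posts, x > 180 mm). Mugs stand inside.
- flap (a joint): Flap of the cabinet, wooden frame with clear pane, 350 mm wide, 260 long, 12 thick, hinged at its bottom edge. 0 = shut (lying back 45 deg on the slope), 0.785 = upright, 2.356 rad = fully down, level in front of the cabinet. Stiff hinge: it stays where left and needs about 3 N at the handle.
- flap_handle (a point): Middle of the flap's handle: a round steel bar 12 mm thick and 120 mm long, parallel to the hinge, 38 mm beyond the flap's free edge in the plane of the flap (32 mm clear gap), on the circle of radius 298 mm about the hinge.
- flap_hinge (a point): Middle of the flap's hinge line, 35 mm above the bench; the line runs along the cabinet's y axis.
- mug_red: Small red mug, 64 mm across, 75 high, wall 4, about 0.18 kg; may be absent. Origin at the centre of its underside, z up through the mouth. Handle on its +y side: a square loop of 8 mm bar in the y-z plane, out to y = 64 mm; opening y = 32 to 56, z = 18 to 60 mm. Starts standing in the cabinet, handle pointing sideways along the hinge.
- mug_red_handle (a point): Centre of the opening of the red mug's handle, at (0, 44, 39) mm in the mug's frame.
- mug_blue: Small blue mug, 64 mm across, 75 high, wall 4, about 0.18 kg; may be absent. Origin at the centre of its underside, z up through the mouth. Handle on its +y side: a square loop of 8 mm bar in the y-z plane, out to y = 64 mm; opening y = 32 to 56, z = 18 to 60 mm. Starts standing in the cabinet, handle pointing sideways along the hinge.
- mug_blue_handle (a point): Centre of the opening of the blue mug's handle, at (0, 44, 39) mm in the mug's frame.
- mug_green: Small green mug, 64 mm across, 75 high, wall 4, about 0.18 kg; may be absent. Origin at the centre of its underside, z up through the mouth. Handle on its +y side: a square loop of 8 mm bar in the y-z plane, out to y = 64 mm; opening y = 32 to 56, z = 18 to 60 mm. Starts standing in the cabinet, handle pointing sideways along the hinge.
- mug_green_handle (a point): Centre of the opening of the green mug's handle, at (0, 44, 39) mm in the mug's frame.
- hook_red: Fixed hook with red foot disc, collar and tip ball, on a dark plank 20 mm thick; hooks 125 mm apart. Origin at the foot of its post, on the plank; z up. Post 12 mm thick, 210 high. An 8 mm bar runs out along -x: centre line from (0, 0, 206) down to its dip (-50, 0, 196), up to the tip ball (12 mm across) at (-66, 0, 213) mm. A mug hangs in the dip.
- hook_blue: Fixed hook with blue foot disc, collar and tip ball, on a dark plank 20 mm thick; hooks 125 mm apart. Origin at the foot of its post, on the plank; z up. Post 12 mm thick, 210 high. An 8 mm bar runs out along -x: centre line from (0, 0, 206) down to its dip (-50, 0, 196), up to the tip ball (12 mm across) at (-66, 0, 213) mm. A mug hangs in the dip.
- hook_green: Fixed hook with green foot disc, collar and tip ball, on a dark plank 20 mm thick; hooks 125 mm apart. Origin at the foot of its post, on the plank; z up. Post 12 mm thick, 210 high. An 8 mm bar runs out along -x: centre line from (0, 0, 206) down to its dip (-50, 0, 196), up to the tip ball (12 mm across) at (-66, 0, 213) mm. A mug hangs in the dip.
- salt_jar: White salt jar with wooden lid, 64 mm across, 100 mm high; a bystander to be left alone. Origin at the centre of its underside.
- clay_bowl: Terracotta bowl, 90 mm across, 40 mm high; a bystander to be left alone. Origin at the centre of its underside.
- clay_bird: Blue glazed clay bird figure, 60 mm across, 82 mm high; a bystander to be left alone. Origin at the centre of its underside.

How it is judged:
By the outcome, as a careful person would: the job done as asked, in the order asked, and still so for the second after the job is handed in, with the robot touching nothing.
Of mug_red, mug_blue, mug_green only 2 to 3 are there at a start; the rules pass over those that are not, and their reading is None.
At some moment in a run one of mug_red, mug_blue, mug_green may be knocked a few centimetres aside while the robot is not near it.
It also fails if it takes over 208 s, if anything falls off the work surface, if the arm or the gripper's body presses on something with over 40 N, if the wrist force passes 120 N, or if a joint passes its speed limit or range.

## Working session

There is one attempt and no reset: what is moved stays moved. The work goes in short steps, Python scripts to look and compute and a tool call to move; the robot and the scene stay as the last step left them, time stands still between calls to the robot, and variables do not carry over. Pictures are saved under pics/ and viewed, and the job is handed in when it is done.

Besides the shell and the picture viewer there is one more tool, called after "Request:" as name(argument=value, ...), one argument or row to a line, values as JSON. arm_command: Moves the arm, as the interface text tells. Its arguments: {"type":"object","properties":{"increments":{"type":"array","items":{"type":"array","items":{"type":"array","items":{"type":"number"}}}},"grip_force":{"type":"number"}},"required":["increments"]}

```bash
ls; mkdir -p pics
cat > h.py <<'E'
import numpy as np, cv2
from bench import bot
def snap(n,tag):
    s=bot.read_state(); c=bot.camera(n); c['state']=s
    cv2.imwrite(f'pics/{tag}.png',cv2.cvtColor(c['img'],cv2.COLOR_RGB2BGR)); 
    return c
def cam(c):
    K=np.array(c['intrinsics'])
    if 'T_tool_cam' in c:
        T=np.eye(4);T[:3,:3]=c['state']['ee_rot'];T[:3,3]=c['state']['position'];T=T@np.array(c['T_tool_cam'])
        return K,T[:3,:3],T[:3,3]
    return K,np.array(c['orientation']),np.array(c['xyz'])
def pts(c):
    K,R,t=cam(c);z=c['z_map'];v,u=np.mgrid[:z.shape[0],:z.shape[1]]
    p=np.stack([(u-K[0,2])/K[0,0]*z,(v-K[1,2])/K[1,1]*z,z],-1)
    return p@R.T+t
def proj(c,P):
    K,R,t=cam(c);q=(np.atleast_2d(P)-t)@R; q=q@K.T; return q[:,:2]/q[:,2:]
def ray(c,uv,z):
    K,R,t=cam(c);d=R@np.linalg.solve(K,[uv[0],uv[1],1]);return t+d*(z-t[2])/d[2]
E
python3 - <<'E'
from h import *
for n in ['scene','top','wrist']:
    c=snap(n,n+'0'); print(n,cam(c))
print(c['state'])
E
```

```text
pics
scene (array([[458.19191345,   0.        , 258.91880562],
       [  0.        , 458.19191345, 187.28456497],
       [  0.        ,   0.        ,   1.        ]]), array([[-0.98487107, -0.16546892,  0.05146862],
       [-0.17326634,  0.93553273, -0.30782671],
       [ 0.00278518, -0.3120874 , -0.95004931]]), array([ 518.12348066,  428.12808907, 1418.36726126]))
top (array([[347.22244623,   0.        , 253.52047248],
       [  0.        , 347.22244623, 190.80618515],
       [  0.        ,   0.        ,   1.        ]]), array([[-0.02418123, -0.98747508,  0.155911  ],
       [-0.99964603,  0.02561454,  0.00719035],
       [-0.01109388, -0.15568194, -0.98774494]]), array([ 412.29636697,    8.32090043, 1157.3263698 ]))
wrist (array([[336.95288743,   0.        , 259.25167189],
       [  0.        , 336.95288743, 190.06713191],
       [  0.        ,   0.        ,   1.        ]]), array([[ 0.24163749,  0.92771426,  0.28453045],
       [ 0.97036598, -0.23068713, -0.07192573],
       [-0.00108901,  0.29347862, -0.95596502]]), array([ 85.25347489, 647.15867154, 373.67338974]))
{'clock': 0.1, 'joint_positions': array([-81.70435433,  22.86835972,   2.58224102,  88.10568981,
        -1.07127107,  69.15143793,  -2.90555014]), 'joint_velocities': array([ 0.09890155, -0.16275057,  0.05721025, -0.22752956,  0.03076001,
        0.01341055,  0.03124697]), 'effort': array([ 3.66854074e-03, -4.76267982e+01,  1.37037937e+00, -2.54950958e+01,
        1.20295415e-02,  5.01946080e-03, -3.32919996e-06]), 'position': array([156.76138346, 630.27029811, 252.370159  ]), 'ee_rot': array([[-9.70448436e-01,  2.41308408e-01, -2.91738650e-04],
       [ 2.41308545e-01,  9.70446878e-01, -1.74425512e-03],
       [-1.37786563e-04, -1.76310868e-03, -9.99998436e-01]]), 'force': array([ 0.44953261, -0.42823361,  0.24495001]), 'moment': array([-0.02114196, -0.05274746,  0.01821123]), 'width': 1.001616791552113}
```

View pics/scene0.png

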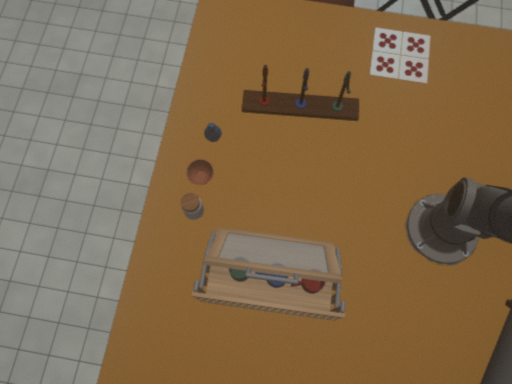

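View pics/top0.png

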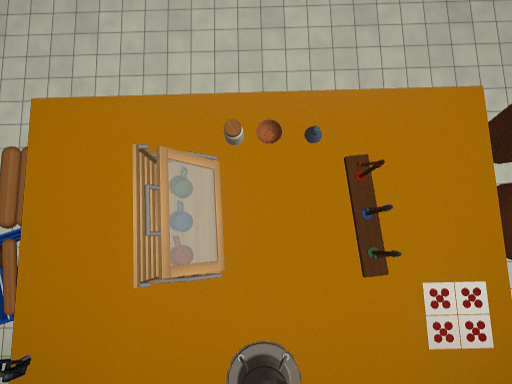

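View pics/wrist0.png

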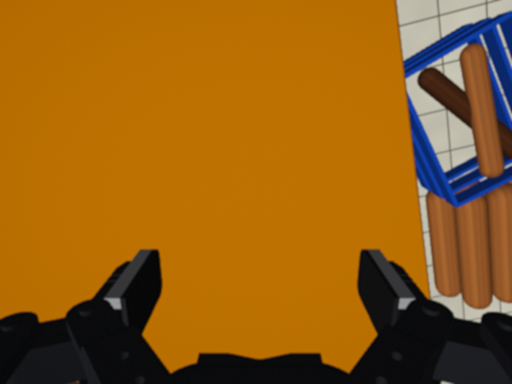

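The scene view shows the cabinet at (270,275) with green, blue and red mugs inside, and the hooks at about (265,100), (301,103) and (338,105). The jar, bowl and bird are at (193,207), (200,172) and (213,132). Next I'll measure the positions.

Run:
```python
from h import *
t=bot.camera('top'); s=bot.camera('scene')
a=cv2.resize(t['img'][130:300,120:240],None,fx=5,fy=3.5*5/3.5,interpolation=cv2.INTER_CUBIC)[:,:,::-1]
a=a[:, :]; a=cv2.resize(a,(420,595)); b=cv2.resize(t['img'][140:290,330:415],(340,595),interpolation=cv2.INTER_CUBIC)[:,:,::-1]
cv2.imwrite('pics/tcrop.png',np.hstack([a,b]))
a=cv2.resize(s['img'][220:325,185:355],None,fx=4.7,fy=4.7,interpolation=cv2.INTER_CUBIC)[:,:,::-1]
cv2.imwrite('pics/scrop.png',a)
b=cv2.resize(s['img'][55:130,230:370],None,fx=5.5,fy=5.5,interpolation=cv2.INTER_CUBIC)[:,:,::-1]
cv2.imwrite('pics/scrop2.png',b)
for n,c in(('top',t),('scene',s)):
    P=pts(c); ok=(c['z_map']>0)
    print(n,'z table',np.median(P[...,2][ok]))
    hsv=cv2.cvtColor(c['img'],cv2.COLOR_RGB2HSV)
    for col,lo,hi in(('r',0,6),('r2',172,180),('g',50,95),('b',100,130)):
        m=(hsv[...,0]>=lo)&(hsv[...,0]<=hi)&(hsv[...,1]>60)&(hsv[...,2]>40)&(P[...,2]>5)&(P[...,0]>200)
        k,l,st,ce=cv2.connectedComponentsWithStats(m.astype(np.uint8))
        for i in range(1,k):
            if st[i,4]>12: 
                q=P[l==i];print(col,st[i],ce[i].round(),np.median(q,0).round(),q[:,2].min().round(),q[:,2].max().round())
```

```text
top z table -0.6267313447294782
r [355 171  11  11  68] [360. 176.] [ 628. -333.   26.] 20.0 56.0
g [368 247  10  11  54] [371. 251.] [ 389. -354.   26.] 22.0 230.0
b [309 127  13  16 103] [316. 135.] [ 768. -194.   49.] 16.0 84.0
b [361 207  11  12  74] [366. 213.] [ 502. -341.   27.] 22.0 1157.0
scene z table -2.5305305421512685
r [259  96  10   9  43] [264. 101.] [ 626. -334.   24.] 19.0 1418.0
r [296 279  27  13 193] [311. 285.] [388. 255.  37.] 26.0 1418.0
b [296  99  10   9  60] [300. 103.] [ 507. -343.   25.] 15.0 57.0
b [270 281  13   4  33] [276. 283.] [492. 268.  38.] 30.0 283.0
```

View pics/tcrop.png

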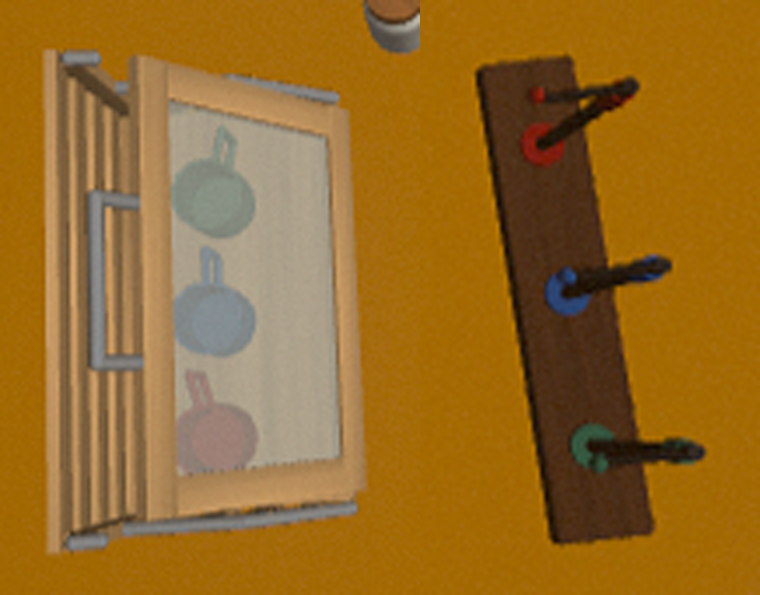

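View pics/scrop.png

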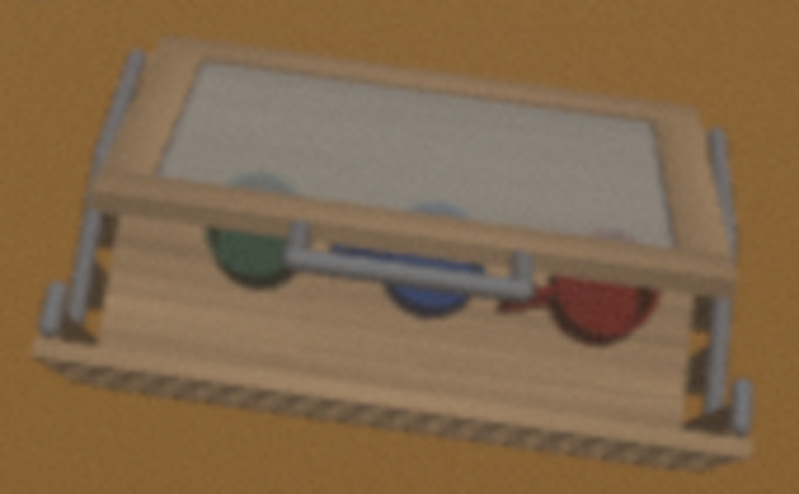

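View pics/scrop2.png

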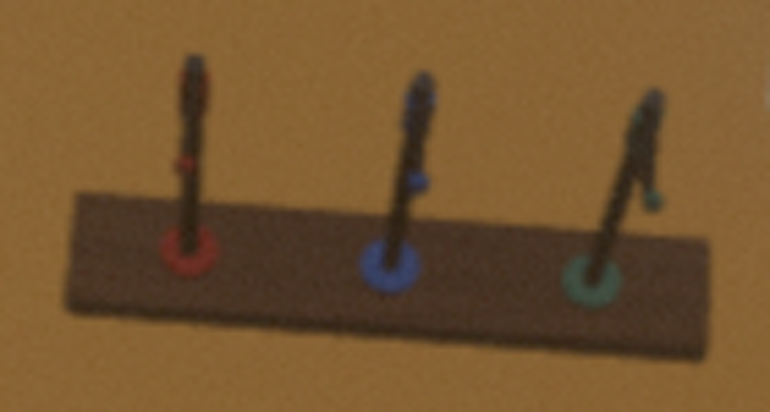

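Run:
```python
from h import *
t=bot.camera('top'); s=bot.camera('scene')
for n,c in(('top',t),('scene',s)):
    P=pts(c);Q=P.reshape(-1,3)
    m=(Q[:,1]>0)&(Q[:,1]<400)&(Q[:,0]>300)&(Q[:,0]<700)
    h=Q[m&(Q[:,2]>236)&(Q[:,2]<262)]
    print(n,'handle',len(h),h.min(0).round(),h.max(0).round(),np.median(h,0).round(1))
    # flap frame: points near 45 plane: z-35 = d
    hi=Q[m&(Q[:,2]>60)&(Q[:,2]<232)]
    # RANSAC plane
    rng=np.random.default_rng(0);best=(0,)
    for _ in range(500):
        a=hi[rng.choice(len(hi),3,False)];nn=np.cross(a[1]-a[0],a[2]-a[0]);L=np.linalg.norm(nn)
        if L<1e3: continue
        nn/=L
        if nn[2]<0: nn=-nn
        if not .6<nn[2]<.8: continue
        inl=abs((hi-a[0])@nn)<3
        if inl.sum()>best[0]: best=(inl.sum(),nn,a[0],inl)
    q=hi[best[3]];ce=q.mean(0);u,sv,vt=np.linalg.svd(q-ce);nn=vt[2]*np.sign(vt[2][2])
    print('plane',best[0],len(hi),nn.round(4),'yaw of inward dir',np.degrees(np.arctan2(-nn[1],-nn[0])).round(2))
    print(' x-range of plane pts',q.min(0).round(),q.max(0).round())
    hn=-nn[:2]/np.linalg.norm(nn[:2])
    # top surface of flap is +6 from mid-plane; find hinge dist along hn at z=35 
    d=nn@ce; # points: nn.p=d ; midplane d-6
    al=(d-6-nn[2]*35)/np.linalg.norm(nn[:2]); print(' hinge line: hn.p =',-al, hn.round(4))
# rays for hooks
def blobs(c,lo,hi,box):
    hsv=cv2.cvtColor(c['img'],cv2.COLOR_RGB2HSV);m=((hsv[...,0]>=lo)&(hsv[...,0]<=hi)&(hsv[...,1]>110)&(hsv[...,2]>60)).astype(np.uint8)
    if lo==0: m|=((hsv[...,0]>=174)&(hsv[...,1]>110)&(hsv[...,2]>60)).astype(np.uint8)
    z=np.zeros_like(m);z[box[1]:box[3],box[0]:box[2]]=m[box[1]:box[3],box[0]:box[2]]
    k,l,st,ce=cv2.connectedComponentsWithStats(z)
    return [(st[i].tolist(),ce[i]) for i in range(1,k) if st[i,4]>4]
for col,lo,hi in(('r',0,5),('g',55,95),('b',100,130)):
    for n,c,box in(('top',t,(340,150,410,280)),('scene',s,(240,55,360,125))):
        for st,ce in blobs(c,lo,hi,box): print(col,n,st,ce.round(1),ray(c,ce,22).round(1),ray(c,ce,233).round(1))
```

```text
top handle 1360 [337. 239. 236.] [687. 276. 262.] [502.6 255.5 250.9]
plane 2025 8621 [ 0.0499 -0.8158  0.5762] yaw of inward dir 93.5
 x-range of plane pts [337. 136.  60.] [691. 246. 232.]
 hinge line: hn.p = 87.66841391919772 [-0.061   0.9981]
scene handle 1126 [336. 242. 236.] [686. 277. 262.] [509.3 260.8 251.6]
plane 1111 5277 [ 0.0466 -0.8168  0.575 ] yaw of inward dir 93.26
 x-range of plane pts [338. 135.  60.] [690. 237. 215.]
 hinge line: hn.p = 95.41921299930226 [-0.0569  0.9984]
r top [357, 162, 4, 4, 10] [358.9 163.5] [ 674.7 -337.6   22. ] [ 625.9 -273.3  233. ]
r top [356, 171, 10, 11, 55] [359.9 176.4] [ 630.6 -337.6   22. ] [ 590.1 -273.3  233. ]
r scene [260, 97, 9, 8, 35] [264.2 100.8] [ 630.  -333.9   22. ] [ 613.1 -218.8  233. ]
b top [361, 208, 11, 11, 63] [365.4 213.9] [ 505.7 -346.8   22. ] [ 488.4 -280.8  233. ]
b top [386, 209, 4, 2, 5] [387.4 209.2] [ 519.3 -419.5   22. ] [ 499.4 -340.   233. ]
```

Run:
```python
from h import *
t=bot.camera('top'); s=bot.camera('scene')
for n,c in(('top',t),('scene',s)):
    P=pts(c);g=c['img'].astype(int)
    m=(P[...,2]>200)&(P[...,0]>300)&(P[...,0]<720)&(P[...,1]>0)&(P[...,1]<400)
    print(n,np.histogram(P[...,2][m],bins=range(200,320,6)))
    sat=g.max(-1)-g.min(-1)
    k=m&(sat<28)&(P[...,2]>240)
    q=P[k]; print('grey',len(q),q.min(0).round(),q.max(0).round(),np.median(q,0))
    v,u=np.nonzero(k); print(u.min(),u.max(),v.min(),v.max())
    for du in ([152,154] if n=='top' else []):
        print([ (vv,P[vv,du].round().tolist()) for vv in range(184,240,5)])
    if n=='top':
        for v in (155,210,268): print(v,[(u,*P[v,u].round().astype(int).tolist()) for u in range(130,230,4)])
    else:
        for u in (218,270,330): print(u,[(v,*P[v,u].round().astype(int).tolist()) for v in range(226,316,4)])
```

```text
top (array([364, 459, 773, 267, 145, 165, 274, 267, 452, 372,  28,  20,  20,
        21, 108, 154,   1,   0,   0]), array([200, 206, 212, 218, 224, 230, 236, 242, 248, 254, 260, 266, 272,
       278, 284, 290, 296, 302, 308, 314]))
grey 571 [412.   8. 257.] [ 574.  290. 1157.] [452.71317842 272.50137436 292.23847206]
0 510 0 382
[(184, [615.0, 341.0, 65.0]), (189, [599.0, 340.0, 67.0]), (194, [583.0, 340.0, 65.0]), (199, [567.0, 340.0, 66.0]), (204, [550.0, 339.0, 67.0]), (209, [534.0, 338.0, 69.0]), (214, [519.0, 338.0, 67.0]), (219, [503.0, 337.0, 69.0]), (224, [487.0, 336.0, 73.0]), (229, [471.0, 337.0, 69.0]), (234, [447.0, 273.0, 281.0]), (239, [440.0, 336.0, 69.0])]
[(184, [620.0, 342.0, 41.0]), (189, [603.0, 341.0, 43.0]), (194, [586.0, 340.0, 44.0]), (199, [569.0, 339.0, 45.0]), (204, [553.0, 339.0, 45.0]), (209, [537.0, 339.0, 44.0]), (214, [520.0, 338.0, 49.0]), (219, [504.0, 338.0, 46.0]), (224, [488.0, 336.0, 52.0]), (229, [472.0, 336.0, 49.0]), (234, [447.0, 270.0, 274.0]), (239, [441.0, 334.0, 54.0])]
155 [(130, 731, 439, 0), (134, 673, 349, 211), (138, 677, 344, 195), 
[... 2678 characters left out ...]
(278, 512, 287, 292), (282, 510, 274, 101), (286, 507, 277, 24), (290, 505, 289, 33), (294, 503, 300, 28), (298, 501, 311, 27), (302, 500, 323, 30), (306, 500, 347, 211), (310, 496, 348, 72), (314, 493, 355, 3)]
330 [(226, 350, 56, -3), (230, 349, 69, -3), (234, 347, 82, 1), (238, 346, 95, 1), (242, 344, 108, 1), (246, 351, 135, 69), (250, 353, 153, 96), (254, 355, 169, 122), (258, 356, 185, 145), (262, 358, 201, 170), (266, 360, 216, 196), (270, 361, 230, 213), (274, 363, 244, 239), (278, 364, 256, 256), (282, 362, 265, 250), (286, 331, 246, 27), (290, 329, 258, 29), (294, 328, 269, 29), (298, 327, 281, 30), (302, 326, 293, 33), (306, 320, 302, 5), (310, 325, 316, 46), (314, 347, 340, 215)]
```

Run:
```python
from h import *
t=bot.camera('top'); s=bot.camera('scene')
for n,c in(('top',t),('scene',s)):
    P=pts(c)
    m=(P[...,0]>330)&(P[...,0]<700)
    for nm,k in(('wall',m&(P[...,1]>325)&(P[...,1]<365)&(P[...,2]>208)&(P[...,2]<222)),('handle',(P[...,2]>280)&(P[...,2]<305)&m&(P[...,1]>240)&(P[...,1]<320)),('topedge',m&(P[...,2]>250)&(P[...,2]<262)&(P[...,1]>240)&(P[...,1]<275))):
        q=P[k]; A=np.polyfit(q[:,0],q[:,1],1);print(n,nm,len(q),'slope deg',np.degrees(np.arctan(A[0])).round(2),'y@500',np.polyval(A,500).round(1),'xr',np.percentile(q[:,0],[1,99]).round(1),'z',np.median(q[:,2]).round(1),'ypct',np.percentile(q[:,1]-np.polyval(A,q[:,0]),[2,98]).round(1))
# floor plane & mug: scene colours by hue
    hsv=cv2.cvtColor(c['img'],cv2.COLOR_RGB2HSV)
    if n=='scene':
        for nm,lo,hi in(('r',0,6),('g',55,95),('b',100,135)):
            k=(hsv[...,0]>=lo)&(hsv[...,0]<=hi)&(hsv[...,1]>50);k[:230]=0;k[320:]=0;k[:,:200]=0;k[:,345:]=0
            v,u=np.nonzero(k);print(nm,len(v),u.min(),u.max(),v.min(),v.max(),P[k][:,:].round()[::8].tolist()[:14])
```

```text
top wall 610 slope deg 1.61 y@500 340.7 xr [335.1 697.6] z 213.8 ypct [-8.3  5.8]
top handle 274 slope deg 1.82 y@500 282.8 xr [444.9 573.8] z 290.8 ypct [-6.5  6. ]
top topedge 732 slope deg 2.07 y@500 260.3 xr [339.3 681.1] z 254.1 ypct [-7.2  8.2]
scene wall 611 slope deg 1.83 y@500 343.7 xr [334.8 698.2] z 213.5 ypct [-6.7  5.4]
scene handle 275 slope deg 2.11 y@500 286.4 xr [446.8 573.7] z 289.9 ypct [-7.3  5.7]
scene topedge 690 slope deg 2.01 y@500 263.5 xr [340.9 681.1] z 254.0 ypct [-7.5  6.9]
r 192 294 322 279 291 [[419.0, 250.0, 106.0], [401.0, 241.0, 33.0], [423.0, 255.0, 94.0], [395.0, 244.0, 37.0], [372.0, 239.0, 37.0], [418.0, 259.0, 110.0], [389.0, 245.0, 36.0], [365.0, 241.0, 33.0], [414.0, 260.0, 103.0], [386.0, 248.0, 40.0], [362.0, 243.0, 33.0], [406.0, 255.0, 42.0], [382.0, 250.0, 32.0], [438.0, 264.0, 47.0]]
g 3 234 242 271 276 [[615.0, 252.0, 37.0]]
b 57 266 284 274 285 [[525.0, 254.0, 100.0], [498.0, 243.0, 34.0], [474.0, 243.0, 38.0], [507.0, 274.0, 104.0], [483.0, 262.0, 41.0], [485.0, 264.0, 29.0], [495.0, 278.0, 105.0], [486.0, 279.0, 105.0]]
```

```bash
cat >> h.py <<'E'
from scipy.spatial.transform import Rotation as Ro, Slerp
def Rt(yaw,tilt=0):
    """tool: jaw axis at world azimuth yaw deg, tool down, then tilted about jaw axis: +tilt swings tool z toward jaw x side (+x world for yaw~90)"""
    a=np.radians(yaw);y=np.array([np.cos(a),np.sin(a),0]);f=np.array([np.sin(a),-np.cos(a),0]);tt=np.radians(tilt)
    z=np.cos(tt)*np.array([0,0,-1])+np.sin(tt)*f
    return np.stack([np.cross(y,z),y,z],1)
def rows(target,R,n,grip,start=None,frm=None):
    """print rows from current measured pose to target"""
    s=bot.read_state();p0=np.array(s['position']);R0=np.array(s['ee_rot'])
    ts=[(target,R,n,grip)] if not isinstance(target,list) else target
    out=[];p=p0;Rc=R0
    for (tp,TR,k,g) in ts:
        sl=Slerp([0,1],Ro.from_matrix([Rc,TR]))
        for i in range(1,k+1):
            f=i/k;pp=p+(np.array(tp)-p)*f;RR=sl(f).as_matrix()
            rv=Ro.from_matrix(R0.T@RR).as_rotvec();tt=R0.T@(pp-p0)
            out.append([round(x,3) for x in rv]+[round(x,1) for x in tt]+[g])
        p=np.array(tp);Rc=TR
    for i in range(0,len(out),8): print(str([out[i:i+8]]).replace(' ',''))
def st():
    s=bot.read_state();print(s['clock'],s['position'].round(1),'F',s['force'].round(1),'w',round(s['width'],3),'z',s['ee_rot'][:,2].round(3),'y',s['ee_rot'][:,1].round(3),'J',s['joint_positions'].round(1))
E
python3 - <<'E'
from h import *
R=Rt(91.9)
rows([((200,590,350),R,3,1),((510,285,360),R,9,1),((510,285,345),R,4,.6)],0,0,0)
E
```

```text
[[[np.float64(0.0),np.float64(0.0),np.float64(-0.092),np.float64(-17.2),np.float64(-9.7),np.float64(-32.2),1],[np.float64(0.0),np.float64(0.0),np.float64(-0.185),np.float64(-34.5),np.float64(-19.4),np.float64(-64.5),1],[np.float64(0.0),np.float64(0.0),np.float64(-0.277),np.float64(-51.7),np.float64(-29.2),np.float64(-96.7),1],[np.float64(0.0),np.float64(0.0),np.float64(-0.277),np.float64(-93.3),np.float64(-53.7),np.float64(-97.8),1],[np.float64(0.0),np.float64(0.0),np.float64(-0.277),np.float64(-134.9),np.float64(-78.3),np.float64(-98.9),1],[np.float64(0.0),np.float64(0.0),np.float64(-0.277),np.float64(-176.5),np.float64(-102.9),np.float64(-100.0),1],[np.float64(0.0),np.float64(0.0),np.float64(-0.277),np.float64(-218.1),np.float64(-127.5),np.float64(-101.1),1],[np.float64(0.0),np.float64(0.0),np.float64(-0.277),np.float64(-259.7),np.float64(-152.0),np.float64(-102.2),1]]]
[[[np.float64(0.0),np.float64(0.0),np.float64(-0.277),np.float64(-301.3),np.float64(-176.6),np.float64(-103.4),1],[np.float64(0.0),np.float64(0.0),np.float64(-0.277),np.float64(-342.9),np.float64(-201.2),np.float64(-104.5),1],[np.float64(0.0),np.float64(0.0),np.float64(-0.277),np.float64(-384.5),np.float64(-225.8),np.float64(-105.6),1],[np.float64(0.0),np.float64(0.0),np.float64(-0.277),np.float64(-426.1),np.float64(-250.3),np.float64(-106.7),1],[np.float64(0.0),np.float64(0.0),np.float64(-0.277),np.float64(-426.1),np.float64(-250.3),np.float64(-102.9),0.6],[np.float64(0.0),np.float64(0.0),np.float64(-0.277),np.float64(-426.1),np.float64(-250.3),np.float64(-99.2),0.6],[np.float64(0.0),np.float64(0.0),np.float64(-0.277),np.float64(-426.1),np.float64(-250.3),np.float64(-95.4),0.6],[np.float64(0.0),np.float64(0.0),np.float64(-0.277),np.float64(-426.1),np.float64(-250.3),np.float64(-91.7),0.6]]]
```

```bash
sed -i 's/round(x,3) for x in rv/round(float(x),3) for x in rv/; s/round(x,1) for x in tt/round(float(x),1) for x in tt/' h.py
```

Request:
arm_command(
  increments=[
    [[0, 0, -0.09, -17, -10, -32, 1], [0, 0, -0.18, -35, -20, -65, 1], [0, 0, -0.277, -52, -30, -97, 1], [0, 0, -0.277, -93, -54, -98, 1], [0, 0, -0.277, -135, -78, -99, 1], [0, 0, -0.277, -176, -103, -100, 1], [0, 0, -0.277, -218, -127, -101, 1], [0, 0, -0.277, -260, -152, -102, 1]],
  ],
  grip_force=40,
)

```text
clock: 1.55
position: [373.5, 419.4, 355.6]
ee_rot: [[-0.999, -0.033, 0.0], [-0.033, 0.999, 0.001], [-0.0, 0.001, -1.0]]
force: [0.9, 0.2, 0.3]
width: 1.0
```

Run:
```python
from h import *
st()
R=Rt(91.9)
rows([((510,285,360),R,4,1),((510,285,345),R,3,.6)],0,0,0)
```

```text
1.55 [373.5 419.4 355.6] F [0.9 0.2 0.3] w 1.0 z [ 0.     0.001 -1.   ] y [-0.033  0.999  0.001] J [-60.2  10.3   8.8  92.   -1.6  77.8  40.8]
[[[0.0,0.0,0.0,-33.0,-34.7,-1.1,1],[0.0,0.0,0.0,-66.0,-69.4,-2.2,1],[0.0,0.0,0.0,-98.9,-104.1,-3.3,1],[0.001,0.0,0.0,-131.9,-138.8,-4.4,1],[0.001,0.0,0.0,-131.9,-138.8,0.6,0.6],[0.001,0.0,0.0,-131.9,-138.8,5.6,0.6],[0.001,0.0,0.0,-131.9,-138.8,10.6,0.6]]]
```

Request:
arm_command(
  increments=[
    [[0, 0, 0, -33, -35, -1, 1], [0, 0, 0, -66, -69, -2, 1], [0, 0, 0, -99, -104, -3, 1], [0, 0, 0, -132, -139, -4, 0.6], [0, 0, 0, -132, -139, 5, 0.6], [0, 0, 0, -132, -139, 10, 0.6]],
  ],
)

```text
clock: 2.3
position: [508.4, 286.6, 344.6]
ee_rot: [[-0.999, -0.034, -0.001], [-0.034, 0.999, 0.0], [0.001, 0.0, -1.0]]
force: [-1.4, -0.2, -0.4]
width: 0.605
```

Run:
```python
from h import *
st()
c=snap('wrist','wrist1')
P=pts(c)
k=(P[...,2]>275)&(P[...,2]<300)&(P[...,1]>240)&(P[...,1]<320)&(P[...,0]>430)&(P[...,0]<590)
q=P[k];print(len(q),q.min(0),q.max(0),np.median(q,0));A=np.polyfit(q[:,0],q[:,1],1);print(A,np.polyval(A,510),np.percentile(q[:,2],[50,90,98]))
```

```text
2.3 [508.4 286.6 344.6] F [-1.4 -0.2 -0.4] w 0.605 z [-0.001  0.    -1.   ] y [-0.034  0.999  0.   ] J [-46.5  13.3  15.9  90.2  -3.8  77.1  61.7]
4936 [443.83036183 267.11191396 275.00063107] [574.06937759 291.54468193 294.58375911] [498.17200613 282.64385007 291.61932463]
[4.00765822e-02 2.62235465e+02] 282.67452216622445 [291.61932463 292.99837204 293.57939992]
```

View pics/wrist1.png

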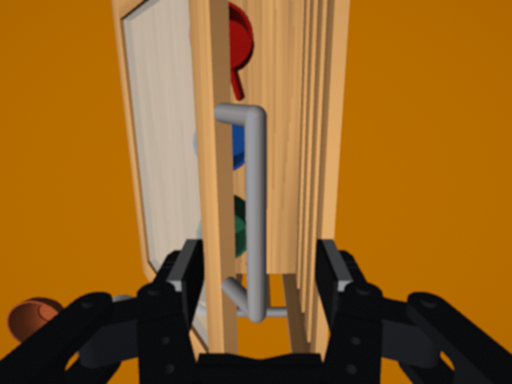

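The wrist view shows the grey handle bar vertical at column 255 between the open fingers, with the flap edge at column 215. I'll descend and grip it.

Request:
arm_command(
  increments=[
    [[0, 0, 0, -2, -2, 25, 0.6], [0, 0, 0, -2, -2, 50, 0.5], [0, 0, 0, -2, -2, 50, 0.1], [0, 0, 0, -2, -2, 50, 0], [0, 0, 0, -2, -2, 50, 0], [0, 0, 0, -2, -2, 50, 0]],
  ],
)

```text
clock: 3.1
position: [510.6, 285.1, 296.1]
ee_rot: [[-0.999, -0.034, -0.0], [-0.034, 0.999, 0.002], [0.0, 0.002, -1.0]]
force: [-2.1, 1.2, -0.1]
width: 0.121
```

Run:
```python
from h import *
st()
```

```text
3.1 [510.6 285.1 296.1] F [-2.1  1.2 -0.1] w 0.121 z [-0.     0.002 -1.   ] y [-0.034  0.999  0.002] J [-46.1  14.9  15.8  94.3  -4.3  71.4  62.5]
```

```bash
cat >> h.py <<'E'
def arc(a0,steps,r=298):
    a0=np.radians(a0);print([[ [0,0,0,0,round(float(r*(np.cos(np.radians(a))-np.cos(a0))),1),round(float(-r*(np.sin(np.radians(a))-np.sin(a0))),1)] for a in steps]])
E
python3 -c "
from h import *
arc(57.4,range(63,106,6)); arc(105,range(111,154,6)); arc(153,[159,165,171,176,180])"
```

```text
[[[0, 0, 0, 0, -25.3, -14.5], [0, 0, 0, 0, -53.8, -27.2], [0, 0, 0, 0, -83.4, -36.8], [0, 0, 0, 0, -113.9, -43.3], [0, 0, 0, 0, -145.0, -46.5], [0, 0, 0, 0, -176.1, -46.5], [0, 0, 0, 0, -207.2, -43.3], [0, 0, 0, 0, -237.7, -36.8]]]
[[[0, 0, 0, 0, -29.7, 9.6], [0, 0, 0, 0, -58.2, 22.3], [0, 0, 0, 0, -85.2, 37.9], [0, 0, 0, 0, -110.4, 56.3], [0, 0, 0, 0, -133.6, 77.1], [0, 0, 0, 0, -154.5, 100.3], [0, 0, 0, 0, -172.8, 125.5], [0, 0, 0, 0, -188.4, 152.6]]]
[[[0, 0, 0, 0, -12.7, 28.5], [0, 0, 0, 0, -22.3, 58.2], [0, 0, 0, 0, -28.8, 88.7], [0, 0, 0, 0, -31.8, 114.5], [0, 0, 0, 0, -32.5, 135.3]]]
```

Request:
arm_command(
  increments=[
    [[0, 0, 0, 0, -25, -14.5, 0], [0, 0, 0, 0, -54, -27, 0], [0, 0, 0, 0, -83, -37, 0], [0, 0, 0, 0, -114, -43, 0], [0, 0, 0, 0, -145, -46.5, 0], [0, 0, 0, 0, -176, -46.5, 0], [0, 0, 0, 0, -207, -43, 0], [0, 0, 0, 0, -238, -37, 0]],
  ],
)

```text
clock: 4.1
position: [519.8, 45.4, 334.0]
ee_rot: [[-0.999, -0.033, 0.004], [-0.033, 0.999, 0.003], [-0.004, 0.003, -1.0]]
force: [0.8, 3.1, -3.3]
width: 0.122
```

Run:
```python
from h import *
st()
c=snap('scene','s2')
```

```text
4.1 [519.8  45.4 334. ] F [ 0.8  3.1 -3.3] w 0.122 z [ 0.004  0.003 -1.   ] y [-0.033  0.999  0.003] J [-31.9   6.7  24.6  99.4  -3.   74.3  85.3]
```

View pics/s2.png

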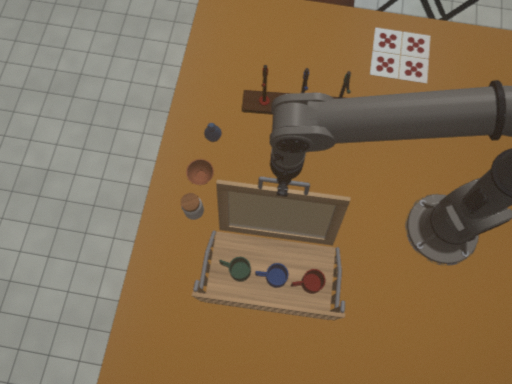

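The flap is opening past upright; the handle is gripped at (285,188), and the three mugs stand at (240,268), (277,275) and (313,281). I'll continue the arc.

Request:
arm_command(
  increments=[
    [[0, 0, 0, 0, -29, 9.5, 0], [0, 0, 0, 0, -57, 22, 0], [0, 0, 0, 0, -84, 38, 0], [0, 0, 0, 0, -109, 56, 0], [0, 0, 0, 0, -132, 77, 0], [0, 0, 0, 0, -153, 100, 0], [0, 0, 0, 0, -171, 125.5, 0], [0, 0, 0, 0, -187, 152.5, 0]],
  ],
)

```text
clock: 5.15
position: [526.7, -141.7, 180.7]
ee_rot: [[-0.999, -0.033, 0.004], [-0.033, 0.999, -0.0], [-0.004, -0.0, -1.0]]
force: [2.6, 3.2, 0.0]
width: 0.12
```

Run:
```python
from h import *
st()
```

```text
5.15 [ 526.7 -141.7  180.7] F [2.6 3.2 0. ] w 0.12 z [ 0.004 -0.    -1.   ] y [-0.033  0.999 -0.   ] J [-14.5  18.1  30.5 108.  -11.   56.5 112.7]
```

Request:
arm_command(
  increments=[
    [[0, 0, 0, 0, -12, 29, 0], [0, 0, 0, 0, -22, 58, 0], [0, 0, 0, 0, -29, 89, 0], [0, 0, 0, 0, -31.5, 115, 0], [0, 0, 0, 0, -32, 137, 0], [0, 0, 0, 0, -32, 139, 0], [0, 0, 0, 0, -32, 139, 0]],
  ],
)

```text
clock: 6.02
position: [528.4, -173.6, 42.4]
ee_rot: [[-0.999, -0.033, 0.004], [-0.033, 0.999, -0.001], [-0.004, -0.001, -1.0]]
force: [1.2, -0.7, 3.9]
width: 0.118
```

Run:
```python
from h import *
st()
```

```text
6.025 [ 528.4 -173.6   42.4] F [ 1.2 -0.7  3.9] w 0.118 z [ 0.004 -0.001 -1.   ] y [-0.033  0.999 -0.001] J [ -6.5  30.3  25.8 112.2 -19.3  41.4 122.8]
```

Request:
arm_command(
  increments=[
    [[0, 0, 0, 0, 0, 3, 0], [0, 0, 0, 0, 0, 5, 0], [0, 0, 0, 0, 0, 5, 0]],
  ],
)

```text
clock: 6.4
position: [528.6, -173.6, 41.9]
ee_rot: [[-0.999, -0.033, 0.004], [-0.033, 0.999, 0.002], [-0.004, 0.002, -1.0]]
force: [-10.6, 4.2, 42.2]
width: 0.124
```

Run:
```python
from h import *
st()
```

```text
6.4 [ 528.6 -173.6   41.9] F [-10.6   4.2  42.2] w 0.124 z [ 0.004  0.002 -1.   ] y [-0.033  0.999  0.002] J [ -6.3  30.3  25.7 112.2 -19.6  41.5 123. ]
```

Request:
arm_command(
  increments=[
    [[0, 0, 0, 0, 0, -5, 0.3], [0, 0, 0, 0, 0, -5, 0.3], [0, 0, 0, 0, 0, -40, 0.3], [0, 0, 0, 0, 0, -100, 0.4], [0, 0, 0, 0, 0, -160, 0.8], [0, 0, 0, 0, 0, -220, 0.8], [0, 0, 0, 0, 0, -270, 0.8], [0, 0, 0, 0, 50, -290, 0.8]],
  ],
)

```text
clock: 7.4
position: [525.3, -127.0, 329.0]
ee_rot: [[-1.0, -0.025, 0.005], [-0.025, 1.0, -0.003], [-0.005, -0.003, -1.0]]
force: [0.9, 1.0, -0.2]
width: 0.803
```

Run:
```python
from h import *
st()
c=snap('scene','s3');t=snap('top','t3')
b=cv2.resize(c['img'][170:330,170:370],None,fx=4,fy=3.7,interpolation=cv2.INTER_CUBIC)[:,:,::-1]
cv2.imwrite('pics/s3c.png',b)
```

```text
7.4 [ 525.3 -127.   329. ] F [ 0.9  1.  -0.2] w 0.803 z [ 0.005 -0.003 -1.   ] y [-0.025  1.    -0.003] J [-19.2   9.5  32.4  97.8  -5.2  73.9 105.7]
```

View pics/s3c.png

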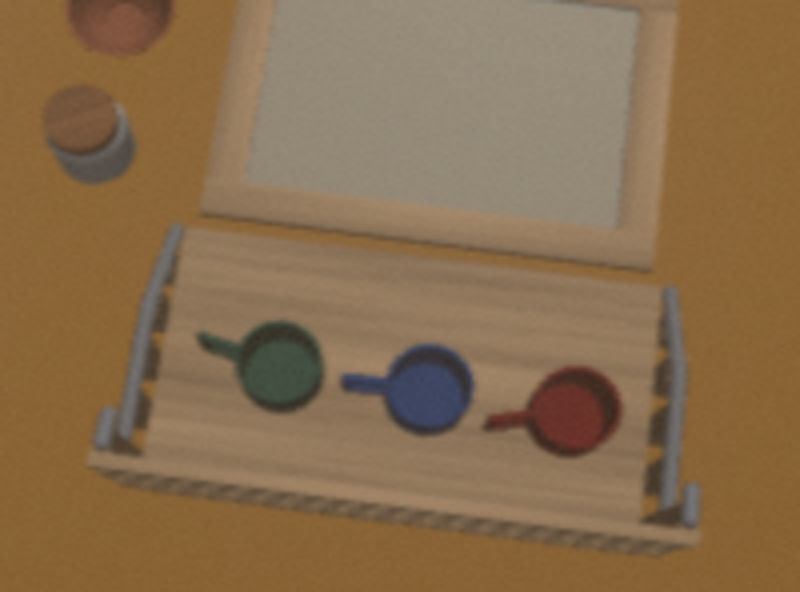

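View pics/t3.png

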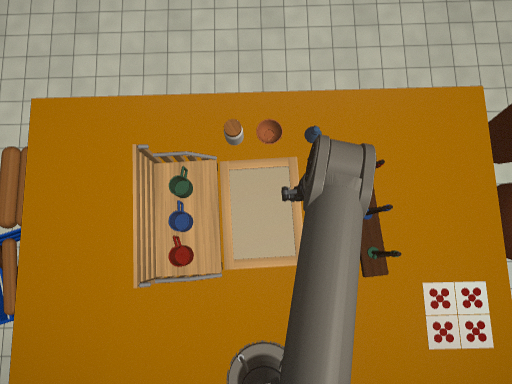

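Flap is fully down and level. Mugs in the crop are green (280,365), blue (428,388) and red (573,410), all with handles to the left. Next I'll measure them.

```bash
cat >> h.py <<'E'
HUE={'red':(0,7),'green':(55,98),'blue':(100,130)}
def mugs(c,box,names=('red','blue','green'),v=False):
    """mask per colour in pixel box; outline at rim height -> body centre by largest inscribed circle; handle tip direction"""
    hsv=cv2.cvtColor(c['img'],cv2.COLOR_RGB2HSV);out={}
    for n in names:
        lo,hi=HUE[n];m=(hsv[...,0]>=lo)&(hsv[...,0]<=hi)&(hsv[...,1]>80)
        if n=='red': m|=(hsv[...,0]>172)&(hsv[...,1]>80)
        z=np.zeros(m.shape,np.uint8);x0,y0,x1,y1=box;z[y0:y1,x0:x1]=m[y0:y1,x0:x1]
        k,l,s_,ce=cv2.connectedComponentsWithStats(z)
        if k<2: continue
        i=1+np.argmax(s_[1:,4]);
        if s_[i,4]<30: continue
        big=cv2.resize((l==i).astype(np.uint8)*255,None,fx=8,fy=8,interpolation=cv2.INTER_CUBIC)>127
        P=pts(c)
        q=P[(l==i)];rim=q[(q[:,2]>99)&(q[:,2]<112)]
        w=big.astype(np.uint8);w=cv2.morphologyEx(w,cv2.MORPH_CLOSE,np.ones((41,41)))
        hd=(w>0)&(cv2.morphologyEx(w,cv2.MORPH_OPEN,cv2.getStructuringElement(cv2.MORPH_ELLIPSE,(81 if c is not None else 0,)*2))==0)
        dt=cv2.distanceTransform(w,cv2.DIST_L2,5);_,r,_,p=cv2.minMaxLoc(dt)
        cpx=((p[0]+.5)/8-.5,(p[1]+.5)/8-.5)
        # handle pixels: farthest component
        kk,ll,ss,cc=cv2.connectedComponentsWithStats(hd.astype(np.uint8))
        j=1+np.argmax(ss[1:,4]);hpx=(cc[j]+.5)/8-.5
        C=ray(c,cpx,100);H=ray(c,hpx,95)
        out[n]=dict(px=np.round(cpx,1),C=C,H=H,yaw=float(np.degrees(np.arctan2(*(H-C)[1::-1]))),area=int(s_[i,4]),rim=(np.median(rim,0).round(1) if len(rim) else None, ((rim.min(0)+rim.max(0))/2).round(1) if len(rim) else None),n=len(rim))
    return out
E
python3 - <<'E'
from h import *
for n,box in(('scene',(195,220,350,320)),('top',(145,150,220,280))):
    c=bot.camera(n);c['state']=bot.read_state()
    for k,v in mugs(c,box).items(): print(n,k,v['px'],v['C'].round(1),v['H'].round(1),round(v['yaw'],1),v['rim'],v['n'])
E
```

```text
scene red [311.8 279.9] [393.6 247.7 100. ] [431.1 261.9  95. ] 20.8 (array([395.3, 257.8, 103.9]), array([402.8, 246.9, 104. ])) 71
scene blue [276.1 276.3] [495.3 255.2 100. ] [521.1 253.2  95. ] -4.5 (array([492. , 274.5, 103.7]), array([499.2, 264.5, 104.2])) 15
top red [179.7 255.2] [389.3 242.4 100. ] [433.3 254.1  95. ] 14.9 (array([392.2, 243. , 104.3]), array([402.5, 243.4, 105. ])) 97
top blue [178.8 220.3] [494. 246. 100.] [539.4 244.2  95. ] -2.2 (array([492.2, 246.8, 104.7]), array([508.9, 244.7, 104.3])) 83
top green [181.1 187.1] [596.7 240.  100. ] [628.2 227.   95. ] -22.4 (array([586.4, 226.6, 106.2]), array([600.7, 243. , 106.3])) 31
```

Request:
arm_command(
  increments=[
    [[0, 0, 0, 25, -30, -30, 0.8], [0, 0, 0, 45, -60, -60, 0.8], [0, 0, 0, 65, -90, -90, 0.8], [0, 0, 0, 80, -110, -110, 0.8], [0, 0, 0, 80, -110, -110, 0.8]],
  ],
)

```text
clock: 8.22
position: [447.1, -238.5, 436.3]
ee_rot: [[-1.0, -0.027, 0.001], [-0.027, 1.0, -0.001], [-0.001, -0.001, -1.0]]
force: [0.2, 0.8, -0.6]
width: 0.802
```

Run:
```python
from h import *
st()
c=snap('wrist','w4'); print(cam(c)[2].round(1))
for n,p in(('r',(630,-336,22)),('b',(506,-345,22)),('g',(389,-354,22))): print(n,proj(c,p).round())
```

```text
8.225 [ 447.1 -238.5  436.3] F [ 0.2  0.8 -0.6] w 0.802 z [ 0.001 -0.001 -1.   ] y [-0.027  1.    -0.001] J [-12.5   3.1  37.9  90.9  -1.9  86.6 117. ]
[ 373.2 -241.8  557.5]
r [[201. 239.]]
b [[194. 170.]]
g [[186.  95.]]
```

View pics/w4.png

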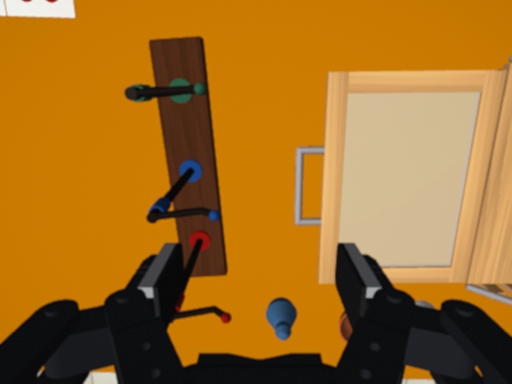

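Wrist view: foot discs are green (180,90), blue (190,171) and red (200,241); tip balls are green (200,89), blue (213,215) and red (226,318). I'll triangulate these with the top view.

Run:
```python
from h import *
def blobs(c,box):
    hsv=cv2.cvtColor(c['img'],cv2.COLOR_RGB2HSV);o={}
    for n in HUE:
        lo,hi=HUE[n];m=(hsv[...,0]>=lo)&(hsv[...,0]<=hi)
        if n=='red': m|=(hsv[...,0]>172)
        m=m&(hsv[...,1]>110)&(hsv[...,2]>50)
        z=np.zeros(m.shape,np.uint8);x0,y0,x1,y1=box;z[y0:y1,x0:x1]=m[y0:y1,x0:x1]
        k,l,s_,ce=cv2.connectedComponentsWithStats(z)
        o[n]=[]
        for i in range(1,k):
            if s_[i,4]>12:
                x,y,w,h=s_[i,:4]; o[n].append((s_[i].tolist(),ce[i].round(1),(x+(w-1)/2,y+(h-1)/2)))
    return o
c=bot.camera('wrist');c['state']=bot.read_state()
o=blobs(c,(130,30,240,330))
for n in o:
    for s_,ce,mid in o[n]: print(n,s_,ce,'foot',ray(c,mid,23).round(1),'ball',ray(c,ce,233).round(1))
```

```text
red [186, 230, 23, 22, 323] [197.2 239.7] foot [ 631.9 -337.1   23. ] ball [ 529.7 -298.1  233. ]
red [217, 313, 10, 10, 66] [221.9 317.6] foot [ 788.2 -294.7   23. ] ball [ 625.4 -272.2  233. ]
green [168, 79, 19, 7, 94] [176.9  82.2] foot [ 371.3 -361.7   23. ] ball [ 372.9 -313.3  233. ]
green [191, 82, 10, 11, 87] [195.7  87.2] foot [ 377.6 -334.    23. ] ball [ 376.7 -296.2  233. ]
green [130, 85, 10, 3, 18] [135.3  85.7] foot [ 379.2 -426.    23. ] ball [ 377.2 -351.4  233. ]
green [169, 93, 20, 9, 122] [179.4  96.8] foot [ 393.  -360.2   23. ] ball [ 385.7 -311.5  233. ]
green [133, 96, 8, 4, 17] [137.2  97.6] foot [ 395.9 -424.2   23. ] ball [ 387.7 -350.4  233. ]
blue [177, 160, 23, 22, 309] [188.9 169.4] foot [ 507.8 -349.1   23. ] ball [ 454.3 -304.6  233. ]
blue [147, 198, 14, 14, 77] [154.3 206.3] foot [ 568.2 -408.4   23. ] ball [ 493.9 -340.8  233. ]
blue [205, 210, 12, 11, 97] [210.5 214.8] foot [ 583.9 -313.3   23. ] ball [ 501.3 -283.9  233. ]
```

Run:
```python
from h import *
rows([((490,0,400),Rt(97),4,.9),((393,246,340),Rt(104),4,.9)],0,0,0)
```

```text
[[[0.0,-0.0,-0.022,-12.3,58.3,8.6,0.9],[0.001,-0.001,-0.045,-24.7,116.6,17.2,0.9],[0.001,-0.001,-0.067,-37.0,174.8,25.8,0.9],[0.001,-0.002,-0.089,-49.4,233.1,34.4,0.9],[0.001,-0.002,-0.12,-27.2,295.4,49.5,0.9],[0.001,-0.002,-0.15,-5.0,357.6,64.6,0.9],[0.001,-0.002,-0.181,17.1,419.9,79.8,0.9],[0.001,-0.002,-0.211,39.3,482.1,94.9,0.9]]]
```

Request:
arm_command(
  increments=[
    [[0, 0, -0.02, -12, 58, 9, 0.9], [0, 0, -0.045, -25, 116, 17, 0.9], [0, 0, -0.07, -37, 175, 26, 0.9], [0, 0, -0.09, -49, 233, 34, 0.9], [0, 0, -0.12, -27, 294, 50, 0.9], [0, 0, -0.15, -5, 355, 65, 0.9], [0, 0, -0.18, 17, 416, 80, 0.9], [0, 0, -0.21, 39, 477, 95, 0.9]],
  ],
)

```text
clock: 9.32
position: [397.1, 228.1, 342.2]
ee_rot: [[-0.97, -0.245, -0.003], [-0.245, 0.97, -0.001], [0.003, -0.001, -1.0]]
force: [1.3, 0.3, -0.9]
width: 0.9
```

Request:
arm_command(
  increments=[
    [[0, 0, 0, 0, 5, 0, 0.9], [0, 0, 0, 0, 5, 0, 0.9]],
  ],
)

```text
clock: 9.57
position: [397.4, 230.7, 343.1]
ee_rot: [[-0.97, -0.243, -0.002], [-0.243, 0.97, -0.002], [0.003, -0.002, -1.0]]
force: [-0.1, -0.8, 0.4]
width: 0.9
```

Run:
```python
from h import *
st()
c=snap('wrist','w5'); print(proj(c,[(393,246,105),(494,250,105)]))
```

```text
9.575 [397.4 230.7 343.1] F [-0.1 -0.8  0.4] w 0.9 z [-0.002 -0.002 -1.   ] y [-0.243  0.97  -0.002] J [-4.330e+01 -5.000e-01  7.700e+00  1.051e+02  1.000e-01  7.550e+01
  6.850e+01]
[[275.55148571 158.10718497]
 [256.68017337 241.36317893]]
```

View pics/w5.png

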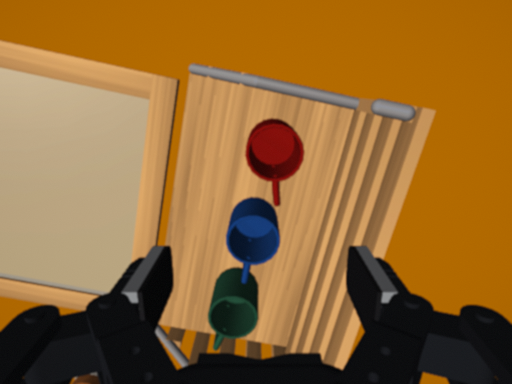

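Red mug is at (275,150) in the wrist view, with its handle at (277,190). Measuring with depth next.

```bash
cat >> h.py <<'E'
def wmug(c,n,zr=105,zh=98,tag=None):
    hsv=cv2.cvtColor(c['img'],cv2.COLOR_RGB2HSV);lo,hi=HUE[n];m=(hsv[...,0]>=lo)&(hsv[...,0]<=hi)
    if n=='red': m|=(hsv[...,0]>172)
    m=m&(hsv[...,1]>100);P=pts(c);m&=(P[...,1]>100)&(P[...,1]<350)
    k,l,s_,ce=cv2.connectedComponentsWithStats(m.astype(np.uint8));i=1+np.argmax(s_[1:,4]);q=P[l==i]
    rim=q[(abs(q[:,2]-zr)<4)]
    if len(rim)<20: return None
    A=np.c_[2*rim[:,:2],np.ones(len(rim))];b=(rim[:,:2]**2).sum(1)
    c0=np.linalg.lstsq(A,b,rcond=None)[0][:2]
    for _ in range(8):
        d=np.linalg.norm(rim[:,:2]-c0,axis=1);g=(d>24)&(d<37)
        from scipy.optimize import least_squares
        c0=least_squares(lambda x:np.linalg.norm(rim[g,:2]-x,axis=1)-30,c0,loss='soft_l1').x
    hd=q[(abs(q[:,2]-zh)<5)&(np.linalg.norm(q[:,:2]-c0,axis=1)>40)]
    ha=np.degrees(np.arctan2(*(np.median(hd,0)-np.r_[c0,0])[1::-1])) if len(hd) else None
    return c0.round(1),len(rim),rim[:,2].mean().round(1),ha,len(hd)
E
python3 - <<'E'
from h import *
c=bot.camera('wrist');c['state']=bot.read_state()
for n in HUE: print(n,wmug(c,n))
st()
E
```

```text
red (array([388.5, 242.8]), 608, np.float64(105.7), np.float64(17.072051479792677), 102)
green (array([602.8, 245.1]), 476, np.float64(105.0), np.float64(-12.051005993351566), 51)
blue (array([493.6, 244.4]), 526, np.float64(105.3), np.float64(3.119902878730273), 94)
9.675 [398.6 229.1 344. ] F [0.3 0.3 0.9] w 0.897 z [-0.001 -0.001 -1.   ] y [-0.239  0.971 -0.001] J [-4.320e+01 -6.000e-01  7.900e+00  1.051e+02  1.000e-01  7.560e+01
  6.850e+01]
```

Run:
```python
from h import *
rows([((388.5,242.8,150),Rt(107),4,.95),((388.5,242.8,85),Rt(107),3,.95)],0,0,0)
```

```text
[[[-0.0,-0.0,-0.014,1.6,4.0,48.5,0.95],[-0.0,-0.0,-0.028,3.2,7.9,97.0,0.95],[-0.001,-0.001,-0.041,4.8,11.9,145.5,0.95],[-0.001,-0.001,-0.055,6.4,15.8,194.0,0.95],[-0.001,-0.001,-0.055,6.4,15.9,215.6,0.95],[-0.001,-0.001,-0.055,6.4,15.9,237.3,0.95],[-0.001,-0.001,-0.055,6.3,15.9,259.0,0.95]]]
```

Request:
arm_command(
  increments=[
    [[0, 0, -0.015, 2, 4, 48, 0.95], [0, 0, -0.03, 3, 8, 97, 0.95], [0, 0, -0.04, 5, 12, 145, 0.95], [0, 0, -0.055, 6.5, 16, 190, 0.95], [0, 0, -0.055, 6.5, 16, 190, 0.95]],
  ],
)

```text
clock: 10.3
position: [386.5, 241.5, 152.1]
ee_rot: [[-0.956, -0.292, -0.006], [-0.292, 0.956, -0.005], [0.007, -0.003, -1.0]]
force: [0.5, 0.3, 0.9]
width: 0.946
```

Run:
```python
from h import *
st()
c=snap('wrist','w6');print(wmug(c,'red'))
rows([((388.5,242.8,85),Rt(107),4,.95)],0,0,0)
```

```text
10.3 [386.5 241.5 152.1] F [0.5 0.3 0.9] w 0.946 z [-0.006 -0.005 -1.   ] y [-0.292  0.956 -0.003] J [-43.6   9.7   6.8 120.   -1.5  50.7  71. ]
(array([387.3, 243. ]), 2699, np.float64(105.1), np.float64(17.281775957195855), 376)
[[[-0.0,-0.0,-0.0,-0.1,0.0,17.3,0.95],[-0.001,-0.001,-0.0,-0.2,0.0,34.6,0.95],[-0.001,-0.001,-0.001,-0.3,0.1,51.9,0.95],[-0.001,-0.002,-0.001,-0.4,0.1,69.3,0.95]]]
```

View pics/w6.png

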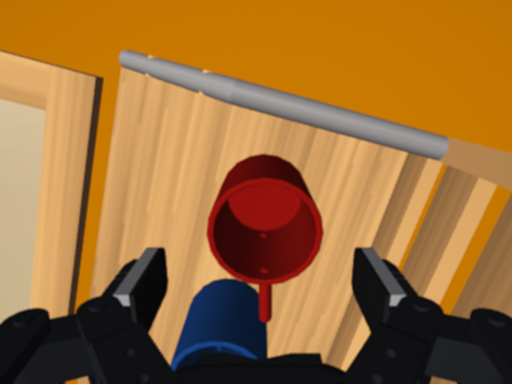

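The red rim is centred between the fingers, at about (265,232). I'll descend and close.

Request:
arm_command(
  increments=[
    [[0, 0, 0, -0.5, 1, 20, 0.95], [0, 0, 0, -0.5, 1, 45, 0.95], [0, 0, 0, -0.5, 1, 67, 0.95], [0, 0, 0, -0.5, 1, 67, 0.8], [0, 0, 0, -0.5, 1, 67, 0.6], [0, 0, 0, -0.5, 1, 67, 0.6], [0, 0, 0, -0.5, 1, 67, 0.6]],
  ],
  grip_force=45,
)

```text
clock: 11.22
position: [390.0, 245.8, 89.4]
ee_rot: [[-0.956, -0.293, 0.003], [-0.293, 0.956, 0.002], [-0.004, 0.001, -1.0]]
force: [0.2, -1.4, 7.7]
width: 0.722
```

Run:
```python
from h import *
st()
rows([((388,243,130),Rt(107),2,.6),((430,150,330),Rt(100),6,.6)],0,0,0)
```

```text
11.225 [390.  245.8  89.4] F [ 0.2 -1.4  7.7] w 0.722 z [ 0.003  0.002 -1.   ] y [-0.293  0.956  0.001] J [-43.1  15.6   6.4 122.8  -2.6  41.5  72. ]
[[[0.001,0.002,0.0,1.3,-1.0,-20.3,0.6],[0.001,0.004,0.001,2.6,-2.0,-40.6,0.6],[0.001,0.004,0.021,0.3,-18.9,-73.9,0.6],[0.001,0.004,0.042,-2.0,-35.7,-107.3,0.6],[0.001,0.004,0.062,-4.3,-52.5,-140.6,0.6],[0.001,0.004,0.082,-6.5,-69.4,-174.0,0.6],[0.001,0.004,0.103,-8.8,-86.2,-207.3,0.6],[0.001,0.004,0.123,-11.1,-103.0,-240.7,0.6]]]
```

Request:
arm_command(
  increments=[
    [[0, 0, 0, 0, 0, -30, 0.6], [0, 0, 0, 0, 0, -70, 0.6], [0, 0, 0.02, 0, -10, -110, 0.6], [0, 0, 0.04, -2, -30, -150, 0.6], [0, 0, 0.06, -5, -55, -190, 0.6], [0, 0, 0.08, -8, -80, -225, 0.6], [0, 0, 0.1, -11, -103, -240, 0.6], [0, 0, 0.12, -11, -103, -240, 0.6]],
  ],
)

```text
clock: 12.22
position: [429.9, 148.1, 328.0]
ee_rot: [[-0.985, -0.172, 0.001], [-0.172, 0.985, 0.001], [-0.001, 0.0, -1.0]]
force: [-0.3, 0.5, -2.9]
width: 0.726
```

Run:
```python
from h import *
st()
c=snap('wrist','w7');
```

```text
12.225 [429.9 148.1 328. ] F [-0.3  0.5 -2.9] w 0.726 z [ 0.001  0.001 -1.   ] y [-0.172  0.985  0.   ] J [-37.8  -0.9  13.2 107.4   0.2  73.4  75.3]
```

View pics/w7.png

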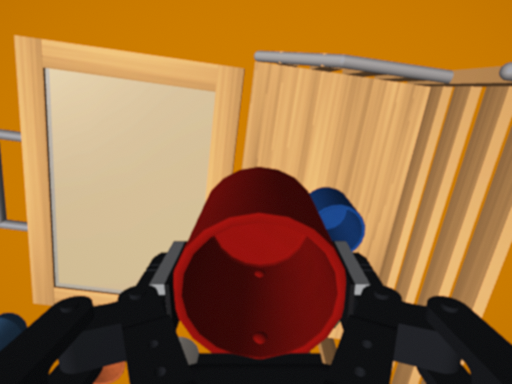

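The mug is held between the pads, rim at (260,285). I'll measure how it sits in the tool frame.

```bash
cat >> h.py <<'E'
def inhand(c,n,rim_z=-16):
    hsv=cv2.cvtColor(c['img'],cv2.COLOR_RGB2HSV);lo,hi=HUE[n];m=(hsv[...,0]>=lo)&(hsv[...,0]<=hi)
    if n=='red': m|=(hsv[...,0]>172)
    m=m&(hsv[...,1]>100)
    K=np.array(c['intrinsics']);z=c['z_map'];v,u=np.mgrid[:z.shape[0],:z.shape[1]]
    p=np.stack([(u-K[0,2])/K[0,0]*z,(v-K[1,2])/K[1,1]*z,z],-1)
    T=np.array(c['T_tool_cam']);p=p@T[:3,:3].T+T[:3,3]
    q=p[m&(z>0)&(z<260)]
    h,e=np.histogram(q[:,2],bins=np.arange(-40,70,3));print('z hist',dict(zip(e[:-1].astype(int).tolist(),h.tolist())))
    r=q[abs(q[:,2]-rim_z)<4];from scipy.optimize import least_squares
    s=least_squares(lambda x:np.linalg.norm(r[:,:2]-x,axis=1)-30,r[:,:2].mean(0),loss='soft_l1',f_scale=2)
    d=np.linalg.norm(r[:,:2]-s.x,axis=1)
    print('rim centre tool xy',s.x.round(1),len(r),'d pct',np.percentile(d,[5,50,95]).round(1))
    # tilt of rim plane
    rr=r[(d>26)&(d<34)];A=np.c_[rr[:,:2],np.ones(len(rr))];print('rim plane',np.linalg.lstsq(A,rr[:,2],rcond=None)[0].round(3))
    # handle: points >38 from axis
    hq=q[(np.linalg.norm(q[:,:2]-s.x,axis=1)>40)&(q[:,2]>-12)];print('handle pts',len(hq),np.median(hq,0).round(1) if len(hq) else '')
E
python3 - <<'E'
from h import *
c=bot.camera('wrist');inhand(c,'red')
E
```

```text
z hist {-40: 23, -37: 6, -34: 0, -31: 0, -28: 0, -25: 0, -22: 6, -19: 2664, -16: 2890, -13: 1398, -10: 1311, -7: 1229, -4: 1142, -1: 1032, 2: 1022, 5: 927, 8: 891, 11: 813, 14: 789, 17: 707, 20: 697, 23: 642, 26: 620, 29: 569, 32: 527, 35: 521, 38: 484, 41: 462, 44: 414, 47: 340, 50: 712, 53: 2391, 56: 0, 59: 0, 62: 0, 65: 0}
rim centre tool xy [ 3.2 -1.4] 6041 d pct [27.6 29.3 31.1]
rim plane [-1.7000e-02  2.0000e-03 -1.5389e+01]
handle pts 0
```

```bash
cat >> h.py <<'E'
FEET={'red':(631.5,-337.5),'blue':(507.5,-349),'green':(383,-361)}
HA=95.5
def hk(n,u,z):
    a=np.radians(HA);return np.array([FEET[n][0]+u*np.cos(a),FEET[n][1]+u*np.sin(a),z])
def tcp_for(n,u,z,tilt,hin=(-40.8,-1.4,20.4),df=0):
    """TCP so that hole centre sits at hook distance u, world height z"""
    R=Rt(HA,tilt);a=np.radians(HA-90);return hk(n,u,z)+df*np.array([np.cos(a),np.sin(a),0])-R@np.array(hin),R
E
python3 - <<'E'
from h import *
for u,z in((130,240),(115,234),(50,234),(50,198)): print(u,z,tcp_for('red',u,z,25)[0].round(1))
p,R=tcp_for('red',125,245,25)
rows([((500,20,340),Rt(97,5),3,.6),(p,R,5,.6)],0,0,0)
E
```

```text
130 240 [ 573.5 -211.1  241.2]
115 234 [ 575.  -226.   235.2]
50 234 [ 581.2 -290.7  235.2]
50 198 [ 581.2 -290.7  199.2]
[[[0.001,-0.03,0.019,-15.9,-47.0,-4.7,0.6],[0.002,-0.06,0.037,-31.8,-94.0,-9.3,0.6],[0.003,-0.09,0.056,-47.7,-140.9,-14.0,0.6],[0.006,-0.16,0.061,-53.9,-190.0,4.7,0.6],[0.009,-0.229,0.066,-60.1,-239.1,23.4,0.6],[0.012,-0.299,0.071,-66.4,-288.2,42.2,0.6],[0.015,-0.369,0.076,-72.6,-337.3,60.9,0.6],[0.018,-0.439,0.081,-78.9,-386.4,79.6,0.6]]]
```

Request:
arm_command(
  increments=[
    [[0, -0.03, 0.02, -16, -47, -5, 0.6], [0, -0.06, 0.04, -32, -94, -9, 0.6], [0, -0.09, 0.055, -48, -141, -14, 0.6], [0.005, -0.16, 0.06, -54, -190, 0, 0.6], [0.01, -0.23, 0.065, -60, -239, 20, 0.6], [0.012, -0.3, 0.07, -66, -288, 40, 0.6], [0.015, -0.37, 0.075, -73, -337, 60, 0.6], [0.018, -0.44, 0.08, -79, -386, 75, 0.6]],
  ],
)

```text
clock: 13.32
position: [574.8, -214.5, 249.3]
ee_rot: [[-0.901, -0.1, 0.422], [-0.09, 0.995, 0.044], [-0.424, 0.002, -0.905]]
force: [0.6, 0.9, -2.2]
width: 0.723
```

Request:
arm_command(
  increments=[
    [[0, 0, 0, 0, 0, 0, 0.6], [0, 0, 0, 0, 0, 0, 0.6]],
  ],
)

```text
clock: 13.58
position: [574.7, -214.0, 250.5]
ee_rot: [[-0.902, -0.099, 0.421], [-0.089, 0.995, 0.044], [-0.423, 0.002, -0.906]]
force: [-0.1, 0.7, -2.4]
width: 0.725
```

Run:
```python
from h import *
st()
c=snap('scene','s8');t=snap('wrist','w8')
p,R=tcp_for('red',120,236,25);print(p)
rows([(p,R,2,.6),(tcp_for('red',80,236,25)[0],R,3,.6)],0,0,0)
b=cv2.resize(c['img'][50:210,190:390],None,fx=4,fy=3.7,interpolation=cv2.INTER_CUBIC)[:,:,::-1]
cv2.imwrite('pics/s8c.png',b)
```

```text
13.575 [ 574.7 -214.   250.5] F [-0.1  0.7 -2.4] w 0.725 z [ 0.421  0.044 -0.906] y [-0.099  0.995  0.002] J [ -7.7  10.2  33.9 111.5 -28.1  41.3 138.6]
[ 574.47548309 -221.02934997  237.24585378]
[[[0.002,0.001,0.002,4.0,-3.8,6.2,0.6],[0.003,0.003,0.004,8.0,-7.6,12.4,0.6],[0.003,0.003,0.004,8.0,-21.0,12.3,0.6],[0.003,0.003,0.004,8.1,-34.3,12.3,0.6],[0.003,0.003,0.004,8.1,-47.6,12.3,0.6]]]
```

View pics/s8c.png

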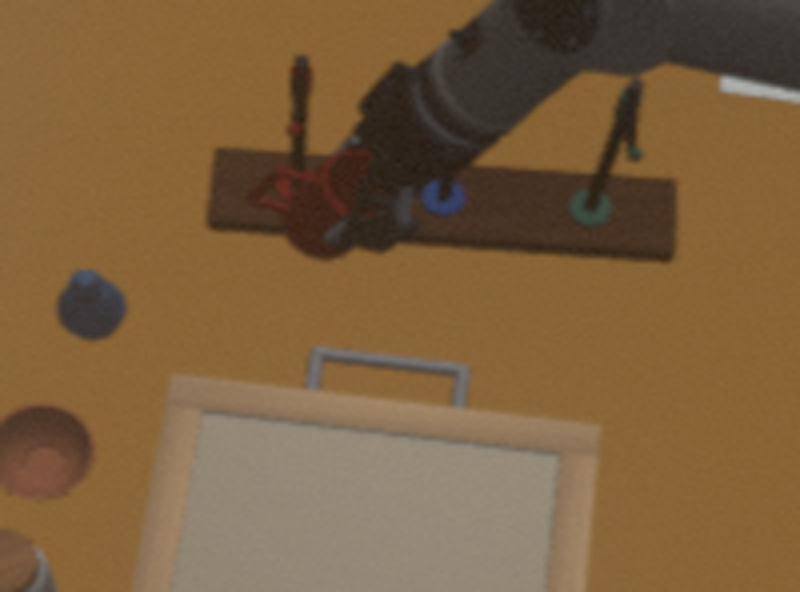

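View pics/w8.png

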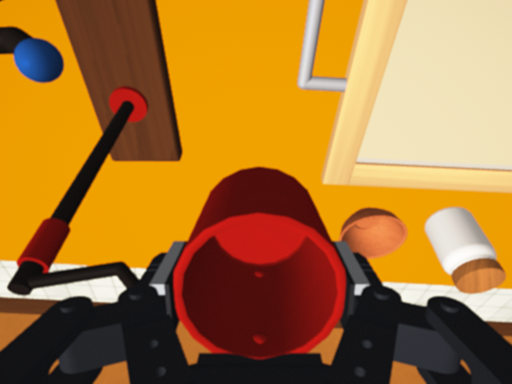

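The scene crop shows the red loop around (270,190), just below the red hook's ball at (295,128); the red foot disc shows through the loop. I'll check the loop's actual position from depth.

Run:
```python
from h import *
def chk(n,hin=(-40.8,-1.4,20.4)):
    c=bot.camera('scene');s=bot.read_state();P=pts(c)
    hsv=cv2.cvtColor(c['img'],cv2.COLOR_RGB2HSV);lo,hi=HUE[n];m=(hsv[...,0]>=lo)&(hsv[...,0]<=hi)
    if n=='red': m|=hsv[...,0]>172
    H=s['position']+s['ee_rot']@np.array(hin);print('pred H',H.round(1), 'px',proj(c,H).round(1))
    R=s['ee_rot'];q=P[m&(hsv[...,1]>70)];q=q[np.linalg.norm(q-H,axis=1)<90]
    t=(q-s['position'])@R - np.array(hin)  # rel to hole centre in tool axes
    k=(t[:,0]<-2)
    print(len(q),'outer pts (tool rel hole): ',t[k].round(0)[::3].tolist())
chk('red')
```

```text
pred H [ 621.3 -210.3  251.2] px [[260.9  99.9]]
100 outer pts (tool rel hole):  [[-20.0, 5.0, -30.0], [-10.0, 4.0, -28.0], [-6.0, 5.0, -26.0], [-11.0, 9.0, -24.0]]
```

Run:
```python
from h import *
c=snap('scene','s9')
t=snap('wrist','w9')
for n in FEET: print(n,'scene ball',proj(c,hk(n,66,233)).round(1),'foot',proj(c,hk(n,0,22)).round(1),'wrist ball',proj(t,hk(n,66,233)).round(1),'foot',proj(t,hk(n,0,22)).round(1),'top',proj(t,hk(n,0,230)).round(1))
for cc in (c,t):
    hsv=cv2.cvtColor(cc['img'],cv2.COLOR_RGB2HSV)
    for nm in HUE:
        lo,hi=HUE[nm];m=((hsv[...,0]>=lo)&(hsv[...,0]<=hi)|((nm=='red')&(hsv[...,0]>172)))&(hsv[...,1]>110)&(hsv[...,2]>50)
        k,l,s_,ce=cv2.connectedComponentsWithStats(m.astype(np.uint8));print(nm,[(s_[i,4],ce[i].round(1).tolist()) for i in range(1,k) if s_[i,4]>5][:8])
```

```text
red scene ball [[263.2  84.4]] foot [[263.9  99.8]] wrist ball [[145.1 290.4]] foot [[131.6 101.6]] top [[ 24.5 285.4]]
blue scene ball [[305.5  87.5]] foot [[300.3 102.5]] wrist ball [[49.6 56.9]] foot [[ 90.5 -50.5]] top [[-171.2   52.2]]
green scene ball [[348.2  90.5]] foot [[336.9 105.1]] wrist ball [[-1328.  -3282.9]] foot [[   7.3 -355.7]] top [[-2630.2 -2864.2]]
red [(np.int32(87), [265.0, 98.3]), (np.int32(25), [272.8, 104.9])]
green []
blue [(np.int32(26), [300.3, 103.7])]
red [(np.int32(941), [129.5, 100.5]), (np.int32(25272), [259.1, 270.2]), (np.int32(1439), [46.7, 240.8]), (np.int32(8), [360.5, 254.9]), (np.int32(13), [134.2, 284.4])]
green []
blue [(np.int32(1569), [40.2, 55.8])]
```

Request:
arm_command(
  increments=[
    [[0, 0, 0, 4, -4, 6, 0.6], [0, 0, 0, 8, -8, 12, 0.6], [0, 0, 0, 8, -22, 12, 0.6], [0, 0, 0, 8, -35, 12, 0.6], [0, 0, 0, 8, -48, 12, 0.6], [0, 0, 0, 8, -48, 12, 0.6]],
  ],
)

```text
clock: 14.58
position: [577.6, -265.8, 238.3]
ee_rot: [[-0.901, -0.094, 0.424], [-0.086, 0.996, 0.039], [-0.426, -0.001, -0.905]]
force: [0.0, 0.5, -2.0]
width: 0.722
```

Run:
```python
from h import *
st()
c=snap('scene','s10');t=snap('wrist','w10')
R=Rt(HA,25)
print([tcp_for('red',u,z,25)[0].round(1) for u,z in((80,236),(52,236))])
rows([(tcp_for('red',52,236,25)[0],R,4,.6)],0,0,0)
b=cv2.resize(c['img'][60:130,220:320],None,fx=6,fy=6,interpolation=cv2.INTER_CUBIC)[:,:,::-1]
cv2.imwrite('pics/s10c.png',b)
```

```text
14.575 [ 577.6 -265.8  238.3] F [ 0.   0.5 -2. ] w 0.722 z [ 0.424  0.039 -0.905] y [-0.094  0.996 -0.001] J [ -1.2  14.3  33.7 109.  -33.8  42.7 147.6]
[array([ 578.3, -260.8,  237.2]), array([ 581. , -288.7,  237.2])]
[[[0.0,0.001,0.0,-0.1,-6.3,0.3,0.6],[0.0,0.002,0.0,-0.2,-12.5,0.5,0.6],[0.001,0.003,0.0,-0.3,-18.8,0.8,0.6],[0.001,0.004,0.001,-0.4,-25.1,1.1,0.6]]]
```

View pics/s10c.png

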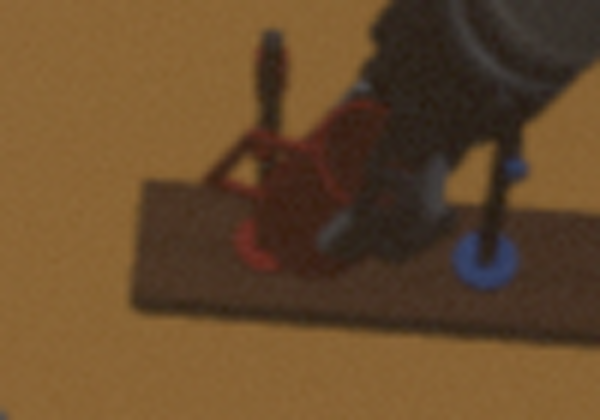

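View pics/w10.png

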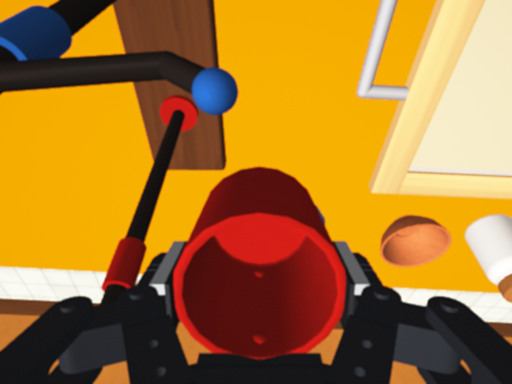

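The ball has entered the red handle loop, at crop (260,165), with no force. I'll continue in.

Request:
arm_command(
  increments=[
    [[0, 0, 0, 0, -8, 0.5, 0.6], [0, 0, 0, 0, -16, 1, 0.6], [0, 0, 0, 0, -24, 1, 0.6], [0, 0, 0, 0, -25, 1, 0.6]],
  ],
)

```text
clock: 15.18
position: [580.4, -289.7, 237.1]
ee_rot: [[-0.901, -0.096, 0.424], [-0.087, 0.995, 0.04], [-0.426, -0.0, -0.905]]
force: [-0.7, -0.2, -1.9]
width: 0.719
```

Run:
```python
from h import *
st()
c=snap('scene','s11');t=snap('wrist','w11')
R=Rt(HA,25)
rows([(tcp_for('red',50,215,25,df=0)[0],R,3,.6),(tcp_for('red',50,200,25,df=0)[0],R,3,.6)],0,0,0)
b=cv2.resize(c['img'][60:130,220:320],None,fx=6,fy=6,interpolation=cv2.INTER_CUBIC)[:,:,::-1]
cv2.imwrite('pics/s11c.png',b)
```

```text
15.175 [ 580.4 -289.7  237.1] F [-0.7 -0.2 -1.9] w 0.719 z [ 0.424  0.04  -0.905] y [-0.096  0.995 -0.   ] J [  1.6  16.2  33.6 107.1 -35.7  44.2 150.8]
[[[0.0,0.001,0.0,2.8,-0.6,6.4,0.6],[0.0,0.003,0.0,5.7,-1.2,12.8,0.6],[0.0,0.004,0.0,8.5,-1.8,19.2,0.6],[0.0,0.004,0.0,10.7,-1.8,23.7,0.6],[0.0,0.004,0.0,12.8,-1.8,28.2,0.6],[0.0,0.004,0.0,14.9,-1.8,32.7,0.6]]]
```

View pics/s11c.png

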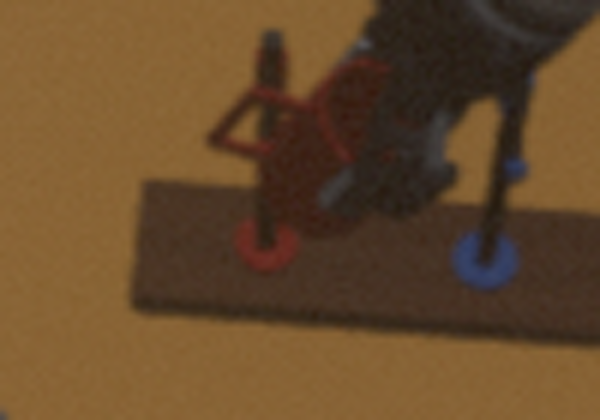

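View pics/w11.png

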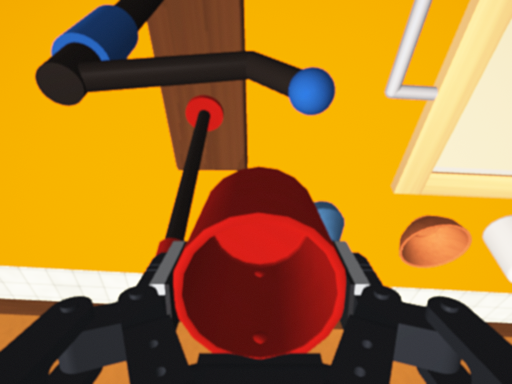

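Request:
arm_command(
  increments=[
    [[0, 0, 0, 3, -1, 7, 0.6], [0, 0, 0, 6, -2, 14, 0.6], [0, 0, 0, 9, -2, 20, 0.6], [0, 0, 0, 11, -2, 24, 0.6], [0, 0, 0, 13, -2, 29, 0.6], [0, 0, 0, 13, -2, 29, 0.6]],
  ],
)

```text
clock: 16.02
position: [581.3, -290.6, 205.1]
ee_rot: [[-0.901, -0.097, 0.424], [-0.087, 0.995, 0.041], [-0.426, 0.0, -0.905]]
force: [0.5, 0.1, -1.6]
width: 0.721
```

Run:
```python
from h import *
st()
s=bot.read_state();print('H',(s['position']+s['ee_rot']@np.array((-40.8,-1.4,20.4))).round(1),'dip',hk('red',50,216).round(1))
```

```text
16.025 [ 581.3 -290.6  205.1] F [ 0.5  0.1 -1.6] w 0.721 z [ 0.424  0.041 -0.905] y [-0.097  0.995  0.   ] J [  3.4  18.4  31.9 108.8 -39.3  41.4 154.7]
H [ 626.8 -287.6  204. ] dip [ 626.7 -287.7  216. ]
```

Request:
arm_command(
  increments=[
    [[0, 0, 0, 1, 0, 2, 0.6], [0, 0, 0, 2, 0, 4, 0.6], [0, 0, 0, 2.5, 0, 5.5, 0.6], [0, 0, 0, 3, 0, 6.5, 0.6]],
  ],
)

```text
clock: 16.52
position: [582.6, -292.9, 200.7]
ee_rot: [[-0.899, -0.094, 0.429], [-0.086, 0.996, 0.038], [-0.43, -0.003, -0.903]]
force: [-1.7, -2.5, 8.3]
width: 0.723
```

Run:
```python
from h import *
st()
s=bot.read_state();print('H',(s['position']+s['ee_rot']@np.array((-40.8,-1.4,20.4))).round(1),'dip',hk('red',50,216).round(1))
```

```text
16.525 [ 582.6 -292.9  200.7] F [-1.7 -2.5  8.3] w 0.723 z [ 0.429  0.038 -0.903] y [-0.094  0.996 -0.003] J [  3.8  18.8  31.6 109.  -40.1  40.6 155.5]
H [ 628.1 -290.   199.8] dip [ 626.7 -287.7  216. ]
```

Contact: the handle bears on the hook bar, with the force changing from -1.6 to +8 N. Releasing.

Request:
arm_command(
  increments=[
    [[0, 0, 0, 0, 0, 0, 0.74], [0, 0, 0, 0, 0, 0, 0.78], [0, 0, 0, 0, 0, 0, 0.85], [0, 0, 0, 0, 0, 0, 0.9], [0, 0, 0, 0, 0, 0, 0.9]],
  ],
  grip_force=20,
)

```text
clock: 17.15
position: [581.5, -290.5, 198.3]
ee_rot: [[-0.9, -0.097, 0.424], [-0.088, 0.995, 0.041], [-0.426, 0.0, -0.905]]
force: [0.1, -0.4, -0.6]
width: 0.896
```

Run:
```python
from h import *
st()
c=snap('scene','s12');t=snap('wrist','w12')
b=cv2.resize(c['img'][60:130,220:320],None,fx=6,fy=6,interpolation=cv2.INTER_CUBIC)[:,:,::-1]
cv2.imwrite('pics/s12c.png',b)
```

```text
17.15 [ 581.5 -290.5  198.3] F [ 0.1 -0.4 -0.6] w 0.896 z [ 0.424  0.041 -0.905] y [-0.097  0.995  0.   ] J [  3.8  18.9  31.5 109.1 -40.   40.7 155.5]
```

View pics/s12c.png

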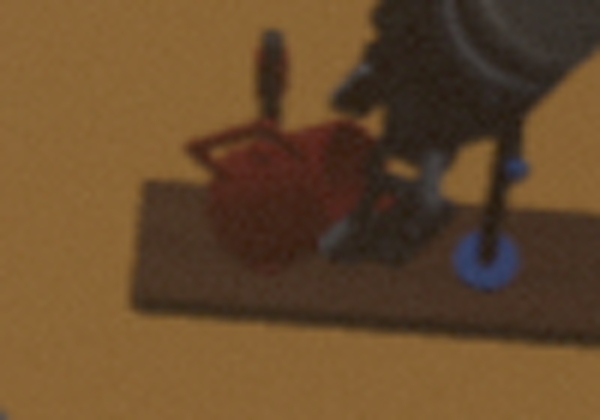

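View pics/w12.png

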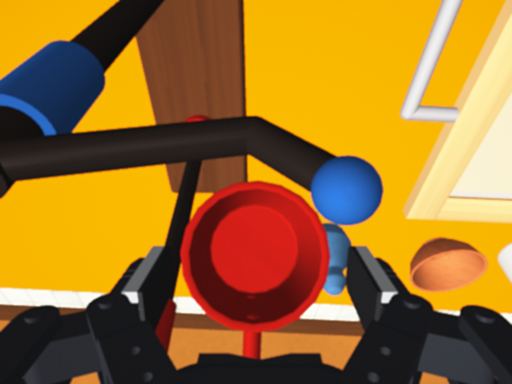

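The red mug hangs in the loop's corner and has swung clear of the pads. Retreating up.

Request:
arm_command(
  increments=[
    [[0, 0, 0, 0, 0, -15, 0.95], [0, 0, 0, 0, 0, -35, 0.95], [0, 0, 0, -10, 0, -60, 0.95], [0, 0, 0, -25, 0, -95, 0.95], [0, 0, 0, -40, 10, -140, 0.95], [0, 0.1, 0, -60, 30, -180, 0.95], [0, 0.2, 0, -70, 70, -200, 0.95], [0, 0.3, 0, -80, 120, -200, 0.95]],
  ],
)

```text
clock: 18.25
position: [556.3, -174.4, 418.4]
ee_rot: [[-0.985, -0.091, 0.144], [-0.091, 0.996, 0.01], [-0.144, -0.003, -0.99]]
force: [1.2, 0.4, -0.9]
width: 0.949
```

Run:
```python
from h import *
st()
c=snap('scene','s13');t=snap('wrist','w13');a=snap('top','t13')
b=cv2.resize(c['img'][60:130,220:320],None,fx=6,fy=6,interpolation=cv2.INTER_CUBIC)[:,:,::-1]
cv2.imwrite('pics/s13c.png',b)
```

```text
18.25 [ 556.3 -174.4  418.4] F [ 1.2  0.4 -0.9] w 0.949 z [ 0.144  0.01  -0.99 ] y [-0.091  0.996 -0.003] J [-15.2   7.9  34.2  89.   -7.8  76.9 115. ]
```

View pics/s13c.png

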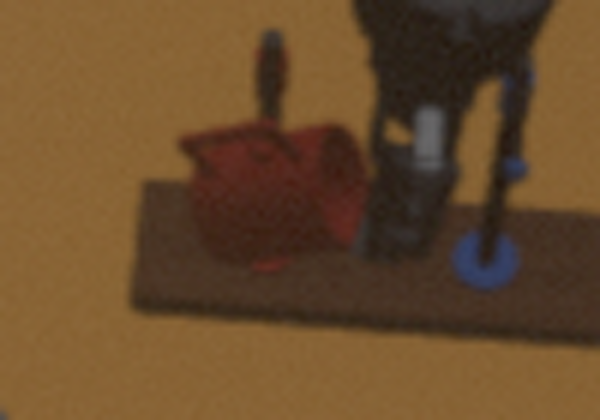

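View pics/w13.png

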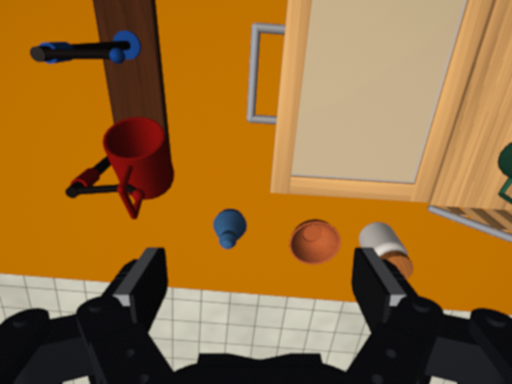

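The red mug hangs on the red hook, at (140,160) in the wrist view. Now the blue mug.

Run:
```python
from h import *
R=Rt(93)
rows([((530,30,400),R,4,.95),((494,244,260),R,4,.95)],0,0,0)
```

```text
[[[0.001,0.036,0.013,2.5,50.1,3.4,0.95],[0.002,0.071,0.026,5.0,100.2,6.8,0.95],[0.003,0.107,0.039,7.5,150.3,10.3,0.95],[0.004,0.143,0.052,10.0,200.4,13.7,0.95],[0.004,0.143,0.052,18.3,254.6,47.9,0.95],[0.004,0.143,0.052,26.6,308.7,82.0,0.95],[0.004,0.143,0.052,35.0,362.9,116.2,0.95],[0.004,0.143,0.052,43.3,417.0,150.4,0.95]]]
```

Request:
arm_command(
  increments=[
    [[0, 0.04, 0.015, 3, 50, 3, 0.95], [0, 0.07, 0.03, 5, 100, 7, 0.95], [0, 0.11, 0.04, 8, 150, 10, 0.95], [0, 0.143, 0.05, 10, 200, 14, 0.95], [0, 0.143, 0.05, 18, 255, 48, 0.95], [0, 0.143, 0.05, 27, 309, 82, 0.95], [0, 0.143, 0.05, 35, 363, 116, 0.95], [0, 0.143, 0.05, 43, 417, 150, 0.95]],
  ],
)

```text
clock: 19.4
position: [496.7, 233.2, 263.6]
ee_rot: [[-0.999, -0.044, -0.0], [-0.044, 0.999, 0.004], [0.0, 0.004, -1.0]]
force: [1.1, -0.2, 0.1]
width: 0.955
```

Request:
arm_command(
  increments=[
    [[0, 0, 0, 0, 8, 10, 0.95], [0, 0, 0, 0, 8, 10, 0.95]],
  ],
)

```text
clock: 19.65
position: [496.1, 240.2, 253.4]
ee_rot: [[-0.999, -0.046, -0.003], [-0.046, 0.999, 0.002], [0.003, 0.002, -1.0]]
force: [-0.0, 0.1, 1.0]
width: 0.95
```

Run:
```python
from h import *
st()
c=snap('wrist','w14')
for n in ('blue','green'): print(n,wmug(c,n))
```

```text
19.65 [496.1 240.2 253.4] F [-0.   0.1  1. ] w 0.95 z [-0.003  0.002 -1.   ] y [-0.046  0.999  0.002] J [-43.9  13.1  16.3 102.   -4.2  65.5  66.3]
blue (array([493.4, 244.9]), 1002, np.float64(105.3), np.float64(3.186204693471009), 184)
green (array([602.1, 245.7]), 864, np.float64(104.7), np.float64(-11.342040423822558), 104)
```

View pics/w14.png

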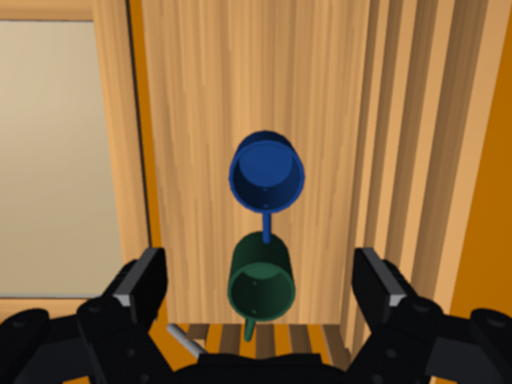

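The blue rim is at (267,172) in the wrist view with its handle toward green. Descending onto it.

Run:
```python
from h import *
rows([((493.4,245,140),Rt(93.2),4,.95),((493.4,245,87),Rt(93.2),3,.95)],0,0,0)
```

```text
[[[0.001,-0.0,-0.003,0.8,1.4,28.6,0.95],[0.001,-0.001,-0.006,1.6,2.7,57.2,0.95],[0.002,-0.001,-0.009,2.4,4.1,85.7,0.95],[0.003,-0.001,-0.012,3.1,5.5,114.3,0.95],[0.003,-0.001,-0.012,3.1,5.4,132.0,0.95],[0.003,-0.001,-0.012,3.1,5.4,149.6,0.95],[0.003,-0.001,-0.012,3.1,5.3,167.3,0.95]]]
```

Request:
arm_command(
  increments=[
    [[0, 0, -0.005, 1.5, 3, 28, 0.95], [0, 0, -0.01, 2.5, 5, 57, 0.95], [0, 0, -0.01, 3, 5.5, 86, 0.95], [0, 0, -0.01, 3, 5.5, 115, 0.95], [0, 0, -0.01, 3, 5.5, 140, 0.95], [0, 0, -0.01, 3, 5.5, 163, 0.95], [0, 0, -0.01, 3, 5.5, 167, 0.95], [0, 0, -0.01, 3, 5.5, 167, 0.95]],
  ],
  grip_force=45,
)

```text
clock: 20.7
position: [493.5, 246.6, 87.7]
ee_rot: [[-0.998, -0.055, -0.001], [-0.055, 0.998, 0.004], [0.001, 0.004, -1.0]]
force: [0.1, 0.4, 0.6]
width: 0.95
```

Request:
arm_command(
  increments=[
    [[0, 0, 0, 0, 0, 0, 0.75], [0, 0, 0, 0, 0, 0, 0.6], [0, 0, 0, 0, 0, 0, 0.6], [0, 0, 0, 0, 0, 0, 0.6]],
  ],
)

```text
clock: 21.2
position: [493.2, 247.5, 88.0]
ee_rot: [[-0.998, -0.057, -0.001], [-0.057, 0.998, 0.004], [0.001, 0.004, -1.0]]
force: [-0.1, -1.4, 6.2]
width: 0.725
```

Run:
```python
from h import *
st()
rows([((493,245,130),Rt(93),2,.6),((495,150,330),Rt(94),6,.6)],0,0,0)
```

```text
21.2 [493.2 247.5  88. ] F [-0.1 -1.4  6.2] w 0.725 z [-0.001  0.004 -1.   ] y [-0.057  0.998  0.004] J [-42.2  24.1  14.  111.1  -8.2  45.7  69.6]
[[[0.002,-0.0,0.002,0.2,-1.2,-21.0,0.6],[0.004,-0.001,0.004,0.4,-2.3,-42.0,0.6],[0.004,-0.001,0.001,1.0,-18.0,-75.4,0.6],[0.004,-0.001,-0.002,1.6,-33.7,-108.8,0.6],[0.004,-0.001,-0.004,2.2,-49.4,-142.2,0.6],[0.004,-0.001,-0.007,2.7,-65.1,-175.6,0.6],[0.004,-0.001,-0.01,3.3,-80.8,-209.0,0.6],[0.004,-0.001,-0.013,3.9,-96.4,-242.4,0.6]]]
```

Request:
arm_command(
  increments=[
    [[0, 0, 0, 0, 0, -30, 0.6], [0, 0, 0, 0, 0, -70, 0.6], [0, 0, 0, 1, -15, -110, 0.6], [0, 0, 0, 1, -30, -150, 0.6], [0, 0, 0, 2, -50, -190, 0.6], [0, 0, 0, 3, -75, -225, 0.6], [0, 0, 0, 4, -96, -242, 0.6]],
  ],
)

```text
clock: 22.08
position: [494.8, 149.7, 329.9]
ee_rot: [[-0.998, -0.057, -0.0], [-0.057, 0.998, 0.005], [0.0, 0.005, -1.0]]
force: [-0.6, 0.6, -2.0]
width: 0.721
```

Run:
```python
from h import *
st();c=bot.camera('wrist');inhand(c,'blue')
```

```text
22.075 [494.8 149.7 329.9] F [-0.6  0.6 -2. ] w 0.721 z [-0.     0.005 -1.   ] y [-0.057  0.998  0.005] J [-39.2   6.2  19.5 100.2  -2.4  73.9  74.1]
z hist {-40: 7, -37: 4, -34: 3, -31: 5, -28: 2, -25: 0, -22: 105, -19: 4215, -16: 1218, -13: 1437, -10: 1369, -7: 1219, -4: 1137, -1: 1082, 2: 1028, 5: 956, 8: 904, 11: 846, 14: 760, 17: 741, 20: 680, 23: 644, 26: 621, 29: 571, 32: 536, 35: 529, 38: 470, 41: 461, 44: 377, 47: 317, 50: 2460, 53: 158, 56: 0, 59: 0, 62: 0, 65: 0}
rim centre tool xy [ 0.6 -1.3] 6022 d pct [27.5 29.2 31.1]
rim plane [-2.9000e-02  8.0000e-03 -1.6369e+01]
handle pts 0
```

Run:
```python
from h import *
hin=(-43.4,-1.3,19)
p,R=tcp_for('blue',125,240,12,hin);print(p)
rows([((480,20,340),Rt(95,5),3,.6),(p,R,5,.6)],0,0,0)
```

```text
[ 449.20637873 -227.72888785  249.56143703]
[[[0.001,-0.029,-0.012,7.4,-41.7,-3.0,0.6],[0.001,-0.057,-0.023,14.8,-83.4,-6.1,0.6],[0.002,-0.086,-0.035,22.2,-125.1,-9.1,0.6],[0.001,-0.11,-0.037,31.0,-174.3,8.8,0.6],[0.0,-0.135,-0.039,39.8,-223.5,26.7,0.6],[-0.0,-0.159,-0.04,48.5,-272.7,44.7,0.6],[-0.001,-0.183,-0.042,57.3,-321.9,62.6,0.6],[-0.002,-0.208,-0.044,66.1,-371.1,80.5,0.6]]]
```

Request:
arm_command(
  increments=[
    [[0, -0.03, -0.01, 7, -42, -3, 0.6], [0, -0.06, -0.02, 15, -83, -6, 0.6], [0, -0.09, -0.035, 22, -125, -9, 0.6], [0, -0.11, -0.037, 31, -174, 5, 0.6], [0, -0.135, -0.04, 40, -223, 22, 0.6], [0, -0.16, -0.04, 48, -272, 40, 0.6], [0, -0.185, -0.042, 57, -322, 60, 0.6], [0, -0.21, -0.044, 66, -371, 80, 0.6]],
  ],
)

```text
clock: 23.12
position: [448.3, -223.7, 245.2]
ee_rot: [[-0.974, -0.102, 0.204], [-0.099, 0.995, 0.021], [-0.206, -0.0, -0.979]]
force: [1.7, 0.6, -2.3]
width: 0.72
```

Request:
arm_command(
  increments=[
    [[0, 0, 0, 0, 0, 0, 0.6], [0, 0, 0, 0, 0, 0, 0.6]],
  ],
)

```text
clock: 23.38
position: [448.9, -222.2, 245.9]
ee_rot: [[-0.974, -0.101, 0.203], [-0.099, 0.995, 0.021], [-0.204, 0.0, -0.979]]
force: [0.6, -0.2, -1.5]
width: 0.723
```

Run:
```python
from h import *
st()
c=snap('scene','s15');t=snap('wrist','w15')
b=cv2.resize(c['img'][50:190,230:400],None,fx=4,fy=4,interpolation=cv2.INTER_CUBIC)[:,:,::-1]
cv2.imwrite('pics/s15c.png',b)
hin=(-43.4,-1.3,19);R=Rt(HA,12)
print((bot.read_state()['position']+bot.read_state()['ee_rot']@np.array(hin)).round(1),hk('blue',66,233).round(1))
rows([(tcp_for('blue',80,237,12,hin)[0],R,5,.6)],0,0,0)
```

```text
23.375 [ 448.9 -222.2  245.9] F [ 0.6 -0.2 -1.5] w 0.723 z [ 0.203  0.021 -0.979] y [-0.101  0.995  0.   ] J [-17.2   2.7  44.2 116.2 -10.4  52.4 128.2]
[ 496.1 -218.1  237. ] [ 501.2 -283.3  233. ]
[[[0.0,-0.001,0.001,0.3,-10.2,-0.0,0.6],[0.0,-0.001,0.003,0.7,-20.4,-0.1,0.6],[0.001,-0.002,0.004,1.0,-30.6,-0.1,0.6],[0.001,-0.002,0.006,1.3,-40.9,-0.2,0.6],[0.001,-0.003,0.007,1.6,-51.1,-0.2,0.6]]]
```

View pics/s15c.png

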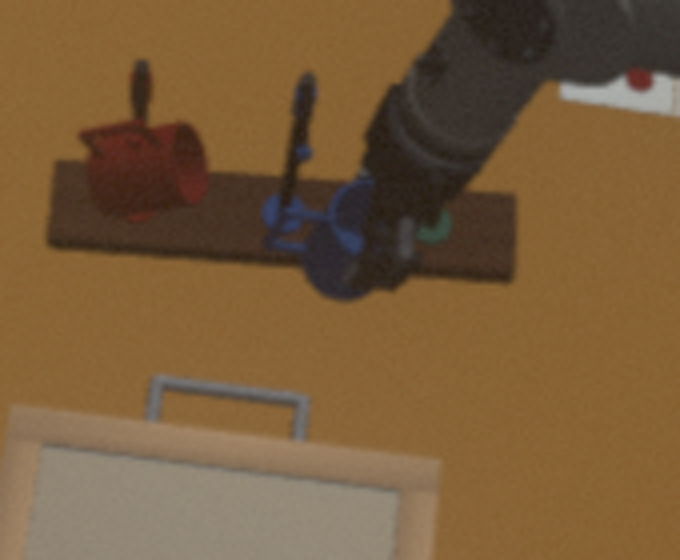

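View pics/w15.png

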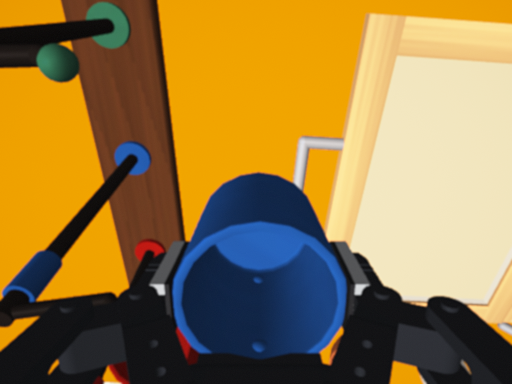

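The blue loop is at scene crop (290,230) and the blue ball at (303,153). Inserting.

Request:
arm_command(
  increments=[
    [[0, 0, 0, 0, -10, 0, 0.6], [0, 0, 0, 1, -20, 0, 0.6], [0, 0, 0, 1, -30, 0, 0.6], [0, 0, 0, 1.5, -40, 0, 0.6], [0, 0, 0, 1.5, -51, 0, 0.6], [0, 0, 0, 1.5, -51, 0, 0.6]],
  ],
)

```text
clock: 24.22
position: [452.9, -275.4, 246.7]
ee_rot: [[-0.974, -0.099, 0.205], [-0.097, 0.995, 0.018], [-0.206, -0.002, -0.979]]
force: [0.2, 0.8, -2.4]
width: 0.723
```

Run:
```python
from h import *
st()
c=snap('scene','s16');t=snap('wrist','w16')
b=cv2.resize(c['img'][60:130,240:340],None,fx=6,fy=6,interpolation=cv2.INTER_CUBIC)[:,:,::-1]
cv2.imwrite('pics/s16c.png',b)
hin=(-43.4,-1.3,19);R=Rt(HA,12)
print((bot.read_state()['position']+bot.read_state()['ee_rot']@np.array(hin)).round(1),hk('blue',80,233).round(1))
rows([(tcp_for('blue',50,237,12,hin)[0],R,5,.6)],0,0,0)
```

```text
24.225 [ 452.9 -275.4  246.7] F [ 0.2  0.8 -2.4] w 0.723 z [ 0.205  0.018 -0.979] y [-0.099  0.995 -0.002] J [-11.6   7.8  46.6 112.5 -16.4  54.  138.7]
[ 499.2 -270.7  236.9] [ 499.8 -269.4  233. ]
[[[0.0,-0.001,0.001,-0.1,-5.7,0.0,0.6],[0.0,-0.001,0.002,-0.2,-11.4,0.0,0.6],[0.0,-0.002,0.003,-0.4,-17.1,0.1,0.6],[0.0,-0.002,0.004,-0.5,-22.8,0.1,0.6],[0.0,-0.003,0.004,-0.6,-28.5,0.1,0.6]]]
```

View pics/s16c.png

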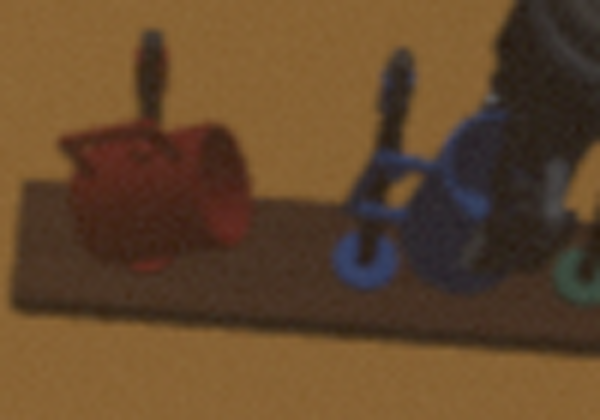

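View pics/w16.png

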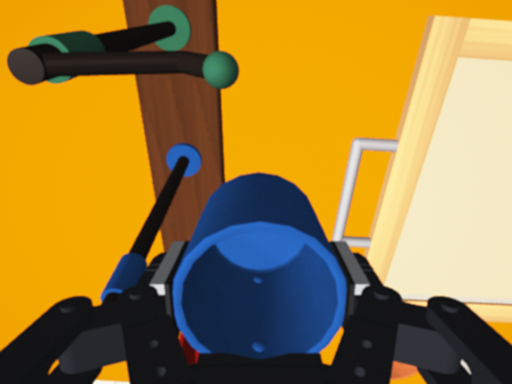

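Request:
arm_command(
  increments=[
    [[0, 0, 0, 0, -6, 0, 0.6], [0, 0, 0, 0, -12, 0, 0.6], [0, 0, 0, 0, -18, 0, 0.6], [0, 0, 0, 0, -18, 0, 0.6]],
  ],
)

```text
clock: 24.82
position: [454.8, -292.7, 246.7]
ee_rot: [[-0.974, -0.1, 0.205], [-0.098, 0.995, 0.019], [-0.206, -0.002, -0.979]]
force: [-0.2, -0.6, -1.6]
width: 0.726
```

Run:
```python
from h import *
st()
c=snap('scene','s17')
b=cv2.resize(c['img'][60:130,240:340],None,fx=6,fy=6,interpolation=cv2.INTER_CUBIC)[:,:,::-1]
cv2.imwrite('pics/s17c.png',b)
hin=(-43.4,-1.3,19);R=Rt(HA,12)
print((bot.read_state()['position']+bot.read_state()['ee_rot']@np.array(hin)).round(1),hk('blue',62,233).round(1))
rows([(tcp_for('blue',50,237,12,hin)[0],R,2,.6),(tcp_for('blue',50,203,12,hin)[0],R,5,.6)],0,0,0)
```

```text
24.825 [ 454.8 -292.7  246.7] F [-0.2 -0.6 -1.6] w 0.726 z [ 0.205  0.019 -0.979] y [-0.1    0.995 -0.002] J [ -9.3   9.6  46.9 111.  -18.4  54.7 142. ]
[ 501. -289.  237.] [ 501.6 -287.3  233. ]
[[[-0.0,-0.001,0.002,-0.3,-5.1,0.1,0.6],[-0.0,-0.002,0.004,-0.6,-10.2,0.2,0.6],[-0.0,-0.002,0.004,0.8,-10.2,6.9,0.6],[-0.0,-0.002,0.004,2.2,-10.2,13.6,0.6],[-0.0,-0.002,0.004,3.6,-10.2,20.2,0.6],[-0.0,-0.002,0.004,5.0,-10.2,26.9,0.6],[-0.0,-0.002,0.004,6.4,-10.1,33.5,0.6]]]
```

View pics/s17c.png

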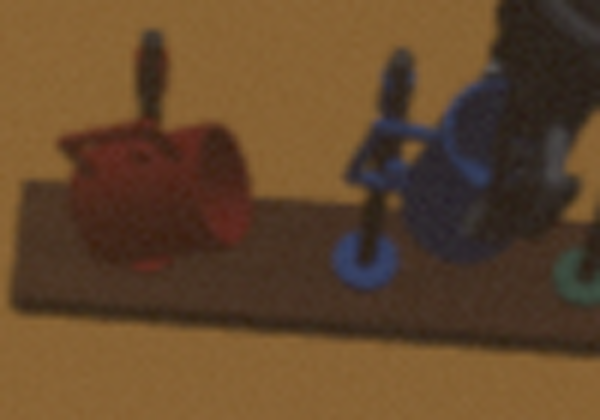

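The ball has now passed through the blue loop, at crop (393,165). I'll move on to the dip and lower.

Request:
arm_command(
  increments=[
    [[0, 0, 0, 0, -5, 0, 0.6], [0, 0, 0, 0, -10, 0, 0.6], [0, 0, 0, 1, -10, 7, 0.6], [0, 0, 0, 2, -10, 14, 0.6], [0, 0, 0, 3.5, -10, 20, 0.6], [0, 0, 0, 5, -10, 27, 0.6], [0, 0, 0, 6.5, -10, 33, 0.6], [0, 0, 0, 6.5, -10, 33, 0.6]],
  ],
)

```text
clock: 25.88
position: [456.2, -302.6, 213.0]
ee_rot: [[-0.974, -0.1, 0.205], [-0.098, 0.995, 0.019], [-0.206, -0.002, -0.979]]
force: [0.3, -1.5, -2.4]
width: 0.717
```

Run:
```python
from h import *
st()
hin=(-43.4,-1.3,19)
print((bot.read_state()['position']+bot.read_state()['ee_rot']@np.array(hin)).round(1),hk('blue',50,216).round(1))
```

```text
25.875 [ 456.2 -302.6  213. ] F [ 0.3 -1.5 -2.4] w 0.717 z [ 0.205  0.019 -0.979] y [-0.1    0.995 -0.002] J [ -6.3  13.3  45.9 112.5 -22.7  51.5 147. ]
[ 502.5 -299.3  203.4] [ 502.7 -299.2  216. ]
```

Request:
arm_command(
  increments=[
    [[0, 0, 0, 0.5, 0, 2, 0.6], [0, 0, 0, 1, 0, 4, 0.6], [0, 0, 0, 1, 0, 6, 0.6], [0, 0, 0, 1.5, 0, 7, 0.6]],
  ],
)

```text
clock: 26.38
position: [458.2, -304.9, 208.8]
ee_rot: [[-0.972, -0.098, 0.212], [-0.097, 0.995, 0.015], [-0.212, -0.006, -0.977]]
force: [-1.7, -4.2, 10.4]
width: 0.723
```

Run:
```python
from h import *
st()
hin=(-43.4,-1.3,19)
print((bot.read_state()['position']+bot.read_state()['ee_rot']@np.array(hin)).round(1),hk('blue',50,216).round(1))
```

```text
26.375 [ 458.2 -304.9  208.8] F [-1.7 -4.2 10.4] w 0.723 z [ 0.212  0.015 -0.977] y [-0.098  0.995 -0.006] J [ -5.9  13.7  45.7 112.7 -23.5  50.6 147.8]
[ 504.5 -301.8  199.4] [ 502.7 -299.2  216. ]
```

Contact again at +10 N. To soften the swing, I'll tilt further while pivoting about the bar before releasing.

Run:
```python
from h import *
hin=(-43.4,-1.3,19)
rows([(tcp_for('blue',50,200,27,hin,df=1)[0],Rt(HA,27),4,.6)],0,0,0)
```

```text
[[[-0.001,-0.064,0.001,1.0,0.7,2.7,0.6],[-0.003,-0.129,0.002,1.9,1.4,5.5,0.6],[-0.004,-0.193,0.003,2.9,2.1,8.2,0.6],[-0.005,-0.258,0.004,3.8,2.8,11.0,0.6]]]
```

Request:
arm_command(
  increments=[
    [[0, -0.065, 0, 1, 1, 2.5, 0.6], [0, -0.13, 0, 2, 1.5, 5.5, 0.6], [0, -0.195, 0, 3, 2, 8, 0.6], [0, -0.26, 0, 4, 2.5, 11, 0.6], [0, -0.26, 0, 4, 2.5, 11, 0.6]],
  ],
)

```text
clock: 27.0
position: [454.5, -303.0, 196.3]
ee_rot: [[-0.887, -0.094, 0.453], [-0.086, 0.996, 0.039], [-0.454, -0.004, -0.891]]
force: [-2.3, -6.1, 4.6]
width: 0.722
```

Run:
```python
from h import *
st()
hin=(-43.4,-1.3,19)
print((bot.read_state()['position']+bot.read_state()['ee_rot']@np.array(hin)).round(1),hk('blue',50,216).round(1))
```

```text
27.0 [ 454.5 -303.   196.3] F [-2.3 -6.1  4.6] w 0.722 z [ 0.453  0.039 -0.891] y [-0.094  0.996 -0.004] J [  5.    9.   38.2 121.8 -41.6  39.3 167.6]
[ 501.7 -299.9  199. ] [ 502.7 -299.2  216. ]
```

J7 is close to its limit, so I'll release here and untilt on the way out.

Request:
arm_command(
  increments=[
    [[0, 0, 0, 0, 0, 0, 0.75], [0, 0, 0, 0, 0, 0, 0.8], [0, 0, 0, 0, 0, 0, 0.88], [0, 0, 0, 0, 0, 0, 0.92]],
  ],
  grip_force=20,
)

```text
clock: 27.5
position: [454.5, -299.0, 194.0]
ee_rot: [[-0.888, -0.102, 0.448], [-0.091, 0.995, 0.045], [-0.45, -0.0, -0.893]]
force: [0.4, -0.7, -0.6]
width: 0.92
```

Run:
```python
from h import *
st()
c=snap('scene','s18');t=snap('wrist','w18')
b=cv2.resize(c['img'][60:130,240:340],None,fx=6,fy=6,interpolation=cv2.INTER_CUBIC)[:,:,::-1]
cv2.imwrite('pics/s18c.png',np.hstack([b]))
```

```text
27.5 [ 454.5 -299.   194. ] F [ 0.4 -0.7 -0.6] w 0.92 z [ 0.448  0.045 -0.893] y [-0.102  0.995 -0.   ] J [  4.8   9.1  38.1 121.9 -41.6  39.5 167.6]
```

View pics/s18c.png

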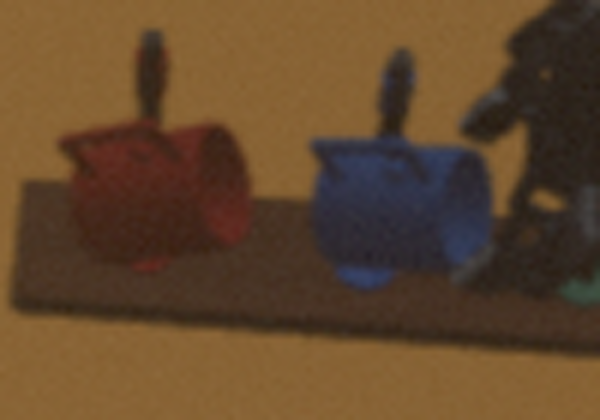

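View pics/w18.png

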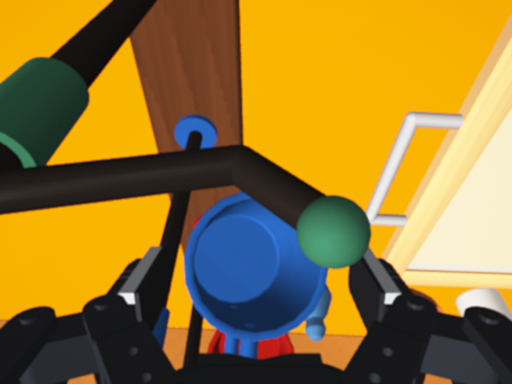

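The blue mug hangs on its hook. Retreating straight up while untilting.

Request:
arm_command(
  increments=[
    [[0, 0, 0, -5, 0, -12, 0.95], [0, 0.03, 0, -14, 0, -28, 0.95], [0, 0.08, 0, -27, 0, -54, 0.95], [0, 0.15, 0, -45, 0, -90, 0.95], [0, 0.22, 0, -65, 10, -130, 0.95], [0, 0.3, 0, -80, 40, -165, 0.95], [0, 0.38, 0, -95, 90, -190, 0.95], [0, 0.45, 0, -105, 140, -200, 0.95]],
  ],
)

```text
clock: 28.6
position: [444.2, -158.7, 422.3]
ee_rot: [[-0.995, -0.1, 0.019], [-0.1, 0.995, 0.0], [-0.019, -0.002, -1.0]]
force: [1.1, -1.0, -0.6]
width: 0.951
```

Run:
```python
from h import *
st()
c=snap('scene','s19');t=snap('wrist','w19');a=snap('top','t19')
b=cv2.resize(c['img'][60:130,220:370],None,fx=5,fy=5,interpolation=cv2.INTER_CUBIC)[:,:,::-1]
cv2.imwrite('pics/s19c.png',b)
for n,box in(('scene',(195,220,350,320)),('top',(145,150,220,280))):
    cc=bot.camera(n);cc['state']=bot.read_state()
    for k,v in mugs(cc,box).items(): print(n,k,v['px'],v['C'].round(1),v['H'].round(1),round(v['yaw'],1),v['rim'],v['n'])
```

```text
28.6 [ 444.2 -158.7  422.3] F [ 1.1 -1.  -0.6] w 0.951 z [ 0.019  0.    -1.   ] y [-0.1    0.995 -0.002] J [-16.3  -2.3  30.   96.8   0.9  84.1 109.3]
top green [181.9 186.9] [597.1 237.2 100. ] [625.8 225.9  95. ] -21.6 (array([592.8, 223.3, 104.9]), array([602.1, 228.1, 105. ])) 20
```

View pics/s19.png

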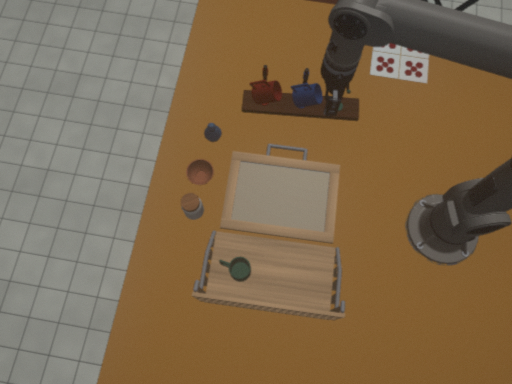

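View pics/t19.png

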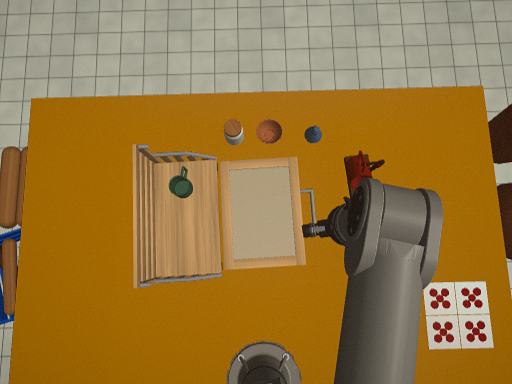

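The scene view shows red and blue hanging on their hooks, with green standing alone in the cabinet at (240,268). For green I'll turn the gripper half round so J7 stays away from its limit.

Request:
arm_command(
  increments=[
    [[0, 0, 0.18, -12, 20, 0, 0.95], [0, 0, 0.36, -24, 38, 0, 0.95], [0, 0, 0.54, -36, 57, 0, 0.95], [0, 0, 0.72, -48, 76, 0, 0.95], [0, 0, 0.9, -60, 95, 0, 0.95], [0, 0, 1.08, -72, 113, 0, 0.95], [0, 0, 1.26, -84, 132, 0, 0.95], [0, 0, 1.44, -95, 151, 0, 0.95]],
  ],
)

```text
clock: 29.85
position: [523.3, -1.6, 421.0]
ee_rot: [[-0.22, 0.975, 0.017], [0.976, 0.22, 0.0], [-0.003, 0.016, -1.0]]
force: [0.3, -0.5, 0.3]
width: 0.95
```

Run:
```python
from h import *
st()
s=bot.read_state();R0=s['ee_rot'];print(R0.T@(np.array([595,215,330])-s['position']))
```

```text
29.85 [523.3  -1.6 421. ] F [ 0.3 -0.5  0.3] w 0.95 z [ 0.017  0.    -1.   ] y [0.975 0.22  0.016] J [-24.9   4.5  22.   90.9  -1.6  84.    9.9]
[195.83825471 116.06472576  92.22693209]
```

Request:
arm_command(
  increments=[
    [[0, 0, 0.18, 25, 15, 0, 0.95], [0, 0, 0.36, 50, 30, 10, 0.95], [0, 0, 0.54, 75, 45, 20, 0.95], [0, 0, 0.72, 100, 60, 35, 0.95], [0, 0, 0.9, 125, 75, 50, 0.95], [0, 0, 1.08, 150, 90, 65, 0.95], [0, 0, 1.26, 175, 103, 80, 0.95], [0, 0, 1.44, 196, 116, 92, 0.95]],
  ],
)

```text
clock: 30.85
position: [593.3, 216.2, 329.6]
ee_rot: [[0.938, 0.346, 0.016], [0.346, -0.938, -0.001], [0.015, 0.006, -1.0]]
force: [0.4, -0.4, 0.4]
width: 0.95
```

Run:
```python
from h import *
st()
rows([((601,245,260),Rt(258.5),4,.95)],0,0,0)
```

```text
30.85 [593.3 216.2 329.6] F [ 0.4 -0.4  0.4] w 0.95 z [ 0.016 -0.001 -1.   ] y [ 0.346 -0.938  0.006] J [-41.4  19.   23.   85.8  -7.2  75.9 -87.6]
[[[0.0,-0.004,0.139,4.0,-6.2,17.4,0.95],[0.001,-0.008,0.277,8.1,-12.4,34.9,0.95],[0.001,-0.012,0.416,12.1,-18.6,52.3,0.95],[0.002,-0.017,0.554,16.1,-24.7,69.7,0.95]]]
```

Request:
arm_command(
  increments=[
    [[0, 0, 0.14, 4, -6, 17, 0.95], [0, 0, 0.28, 8, -12, 35, 0.95], [0, -0.01, 0.42, 12, -18, 52, 0.95], [0, -0.016, 0.554, 16, -25, 70, 0.95], [0, -0.016, 0.554, 16, -25, 70, 0.95]],
  ],
)

```text
clock: 31.48
position: [599.5, 245.1, 258.9]
ee_rot: [[0.982, -0.191, -0.002], [-0.191, -0.982, -0.003], [-0.001, 0.004, -1.0]]
force: [-1.1, -0.5, 0.7]
width: 0.95
```

Run:
```python
from h import *
st()
c=snap('wrist','w20');r=wmug(c,'green');print(r)
rows([((r[0][0],r[0][1],140),Rt(r[3]+270),4,.95),((r[0][0],r[0][1],88),Rt(r[3]+270),3,.95)],0,0,0)
```

```text
31.475 [599.5 245.1 258.9] F [-1.1 -0.5  0.7] w 0.95 z [-0.002 -0.003 -1.   ] y [-0.191 -0.982  0.004] J [ -45.8   24.5   27.4   88.4  -11.5   70.1 -117.6]
(array([604. , 245.4]), 872, np.float64(105.2), np.float64(-10.278195215793737), 181)
[[[0.001,-0.0,-0.003,0.9,-0.4,30.1,0.95],[0.001,-0.0,-0.006,1.8,-0.7,60.1,0.95],[0.002,-0.001,-0.009,2.7,-1.1,90.2,0.95],[0.002,-0.001,-0.012,3.6,-1.5,120.3,0.95],[0.002,-0.001,-0.012,3.6,-1.5,137.6,0.95],[0.002,-0.001,-0.012,3.5,-1.5,154.9,0.95],[0.002,-0.001,-0.012,3.5,-1.6,172.3,0.95]]]
```

View pics/w20.png

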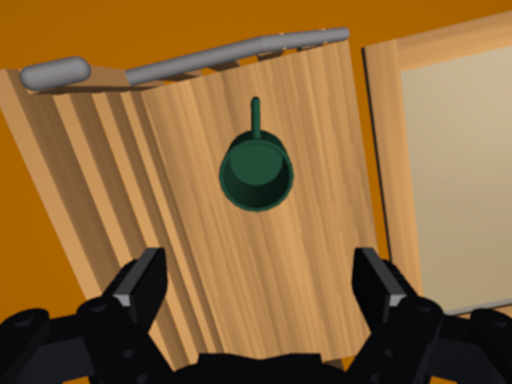

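The green rim is at (256,172) with its handle up in the image, as expected from the flipped gripper. Descending.

Request:
arm_command(
  increments=[
    [[0, 0, 0, 1, 0, 30, 0.95], [0, 0, -0.01, 2, -0.5, 60, 0.95], [0, 0, -0.01, 3, -1, 90, 0.95], [0, 0, -0.01, 3, -1, 120, 0.95], [0, 0, -0.01, 3, -1, 150, 0.95], [0, 0, -0.01, 3, -1, 172, 0.95], [0, 0, -0.01, 3, -1, 172, 0.95]],
  ],
  grip_force=45,
)

```text
clock: 32.4
position: [603.0, 245.4, 88.4]
ee_rot: [[0.984, -0.181, -0.0], [-0.181, -0.984, -0.002], [0.0, 0.002, -1.0]]
force: [0.3, 0.2, 1.3]
width: 0.945
```

Request:
arm_command(
  increments=[
    [[0, 0, 0, 0, 0, 0, 0.75], [0, 0, 0, 0, 0, 0, 0.6], [0, 0, 0, 0, 0, 0, 0.6], [0, 0, 0, 0, 0, 0, 0.6]],
  ],
)

```text
clock: 32.9
position: [604.9, 246.7, 91.1]
ee_rot: [[0.983, -0.181, 0.005], [-0.181, -0.984, 0.0], [0.005, -0.001, -1.0]]
force: [-0.2, -1.9, 7.0]
width: 0.718
```

Run:
```python
from h import *
st()
rows([((602,245,150),Rt(258.5),2,.6),((570,140,350),Rt(265),6,.6)],0,0,0)
```

```text
32.9 [604.9 246.7  91.1] F [-0.2 -1.9  7. ] w 0.718 z [ 0.005  0.    -1.   ] y [-0.181 -0.984 -0.001] J [ -43.    34.    23.8   96.9  -16.4   52.3 -113.2]
[[[-0.001,-0.002,0.009,-1.1,1.1,-29.5,0.6],[-0.001,-0.005,0.019,-2.3,2.2,-58.9,0.6],[-0.001,-0.005,-0.0,-4.2,20.3,-92.3,0.6],[-0.001,-0.005,-0.019,-6.1,38.5,-125.7,0.6],[-0.001,-0.005,-0.038,-8.1,56.6,-159.0,0.6],[-0.001,-0.005,-0.057,-10.0,74.7,-192.4,0.6],[-0.001,-0.005,-0.076,-11.9,92.9,-225.8,0.6],[-0.001,-0.005,-0.095,-13.8,111.0,-259.1,0.6]]]
```

Request:
arm_command(
  increments=[
    [[0, 0, 0, 0, 0, -30, 0.6], [0, 0, 0, 0, 0, -70, 0.6], [0, 0, -0.01, -4, 15, -105, 0.6], [0, 0, -0.03, -6, 35, -140, 0.6], [0, 0, -0.05, -8, 56, -175, 0.6], [0, 0, -0.07, -10, 75, -210, 0.6], [0, 0, -0.09, -13, 95, -240, 0.6], [0, 0, -0.1, -14, 111, -258, 0.6]],
  ],
)

```text
clock: 33.9
position: [569.1, 139.5, 348.6]
ee_rot: [[0.997, -0.081, 0.003], [-0.081, -0.997, 0.0], [0.003, -0.001, -1.0]]
force: [0.9, -0.4, -1.9]
width: 0.716
```

Run:
```python
from h import *
st();c=snap('wrist','w21');inhand(c,'green')
```

```text
33.9 [569.1 139.5 348.6] F [ 0.9 -0.4 -1.9] w 0.716 z [ 0.003  0.    -1.   ] y [-0.081 -0.997 -0.001] J [ -41.6   14.3   29.3   89.9   -7.1   77.4 -106.1]
z hist {-40: 2, -37: 1, -34: 0, -31: 0, -28: 0, -25: 0, -22: 0, -19: 19, -16: 3803, -13: 1129, -10: 2049, -7: 2238, -4: 1156, -1: 1048, 2: 971, 5: 918, 8: 858, 11: 805, 14: 768, 17: 721, 20: 662, 23: 628, 26: 576, 29: 554, 32: 518, 35: 459, 38: 464, 41: 416, 44: 412, 47: 324, 50: 305, 53: 2287, 56: 169, 59: 0, 62: 0, 65: 0}
rim centre tool xy [-0.7  1.3] 4181 d pct [27.7 29.5 31.2]
rim plane [-1.0000e-03 -1.0000e-03 -1.4253e+01]
handle pts 1400 [51.8  1.1 -6.7]
```

View pics/w21.png

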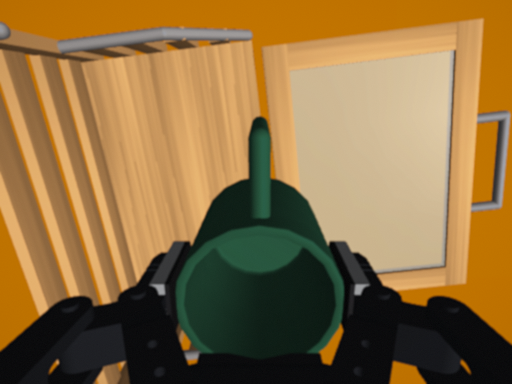

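```bash
cat >> h.py <<'E'
def tcp2(n,u,z,tilt,hin,df=0):
    R=Rt(HA+180,-tilt);a=np.radians(HA-90);return hk(n,u,z)+df*np.array([np.cos(a),np.sin(a),0])-R@np.array(hin),R
E
python3 - <<'E'
from h import *
hin=(43.3,1.2,21.5)
p,R=tcp2('green',125,245,12,hin);print(p,R.round(2).tolist())
rows([((470,-30,340),Rt(270),4,.6),((380,-160,300),Rt(274,-5),4,.6)],0,0,0)
E
```

```text
[ 324.29594148 -239.86887098  257.0275972 ] [[0.97, 0.1, 0.21], [0.09, -1.0, 0.02], [0.21, 0.0, -0.98]]
[[[-0.0,-0.001,-0.021,-21.3,43.7,2.6,0.6],[-0.0,-0.003,-0.042,-42.7,87.3,5.1,0.6],[-0.0,-0.004,-0.063,-64.0,131.0,7.7,0.6],[-0.0,-0.006,-0.084,-85.4,174.7,10.2,0.6],[0.002,0.016,-0.102,-105.1,208.9,20.1,0.6],[0.003,0.038,-0.119,-124.8,243.2,30.0,0.6],[0.005,0.06,-0.137,-144.6,277.5,39.9,0.6],[0.007,0.081,-0.154,-164.3,311.8,49.7,0.6]]]
```

Run:
```python
from h import *
hin=(43.3,1.2,21.5)
p,R=tcp2('green',95,275,10,hin);print(p)
rows([((480,-30,350),Rt(268),4,.6),((400,-170,330),Rt(272,-3),4,.6)],0,0,0)
```

```text
[ 327.6175312 -269.6877911  288.6544006]
[[[-0.0,-0.001,-0.012,-18.8,43.5,0.1,0.6],[-0.0,-0.003,-0.025,-37.7,86.9,0.1,0.6],[-0.0,-0.004,-0.037,-56.5,130.4,0.2,0.6],[-0.0,-0.006,-0.05,-75.4,173.8,0.3,0.6],[0.001,0.007,-0.067,-92.4,210.4,5.2,0.6],[0.002,0.02,-0.084,-109.4,246.9,10.1,0.6],[0.002,0.034,-0.102,-126.4,283.5,15.0,0.6],[0.003,0.047,-0.119,-143.4,320.1,19.9,0.6]]]
```

Request:
arm_command(
  increments=[
    [[0, 0, -0.02, -20, 43, 0, 0.6], [0, 0, -0.03, -39, 87, 0, 0.6], [0, 0, -0.05, -57, 130, 0, 0.6], [0, 0, -0.06, -75, 174, 0, 0.6], [0, 0.01, -0.08, -94, 208, 5, 0.6], [0, 0.02, -0.1, -112, 243, 10, 0.6], [0, 0.035, -0.11, -130, 277, 15, 0.6], [0, 0.05, -0.13, -145, 310, 20, 0.6]],
  ],
)

```text
clock: 34.95
position: [398.3, -157.3, 325.9]
ee_rot: [[0.997, 0.049, 0.051], [0.049, -0.999, -0.001], [0.051, 0.003, -0.999]]
force: [-0.0, 0.1, -1.6]
width: 0.723
```

Run:
```python
from h import *
st()
hin=(43.3,1.2,21.5)
p,R=tcp2('green',95,275,10,hin);print(p)
rows([(p,R,6,.6)],0,0,0)
```

```text
34.95 [ 398.3 -157.3  325.9] F [-0.   0.1 -1.6] w 0.723 z [ 0.051 -0.001 -0.999] y [ 0.049 -0.999  0.003] J [-29.2  -8.9  40.8 112.5   5.6  71.5 -77.4]
[ 327.6175312 -269.6877911  288.6544006]
[[[0.001,0.021,-0.008,-13.0,18.1,5.6,0.6],[0.003,0.041,-0.015,-26.0,36.2,11.2,0.6],[0.004,0.062,-0.023,-39.0,54.3,16.9,0.6],[0.006,0.083,-0.031,-51.9,72.4,22.5,0.6],[0.007,0.103,-0.038,-64.9,90.6,28.1,0.6],[0.009,0.124,-0.046,-77.9,108.7,33.7,0.6]]]
```

Request:
arm_command(
  increments=[
    [[0, 0.02, -0.01, -13, 18, 5, 0.6], [0, 0.04, -0.015, -26, 36, 11, 0.6], [0, 0.06, -0.02, -39, 54, 17, 0.6], [0, 0.08, -0.03, -52, 72, 22, 0.6], [0, 0.1, -0.04, -65, 90, 28, 0.6], [0.01, 0.124, -0.045, -78, 109, 34, 0.6], [0.01, 0.124, -0.045, -78, 109, 34, 0.6]],
  ],
)

```text
clock: 35.83
position: [327.0, -270.1, 288.3]
ee_rot: [[0.981, 0.09, 0.172], [0.088, -0.996, 0.018], [0.173, -0.003, -0.985]]
force: [0.5, 0.5, -0.9]
width: 0.718
```

Run:
```python
from h import *
st()
hin=(43.3,1.2,21.5)
c=snap('scene','s22');t=snap('wrist','w22');a=snap('top','t22')
b=cv2.resize(c['img'][40:180,240:400],None,fx=4,fy=4,interpolation=cv2.INTER_CUBIC)[:,:,::-1]
cv2.imwrite('pics/s22c.png',b)
s=bot.read_state();print((s['position']+s['ee_rot']@np.array(hin)).round(1),hk('green',95,275).round(1))
print('ball px scene',proj(c,hk('green',66,233)),'wrist',proj(t,hk('green',66,233)))
p,R=tcp2('green',88,237,10,hin)
rows([(p,R,4,.6)],0,0,0)
```

```text
35.825 [ 327.  -270.1  288.3] F [ 0.5  0.5 -0.9] w 0.718 z [ 0.172  0.018 -0.985] y [ 0.09  -0.996 -0.003] J [-25.1 -16.7  53.5 119.1   8.7  62.9 -60. ]
[ 375.5 -265.1  275.7] [ 373.9 -266.4  275. ]
ball px scene [[348.18028079  90.47643149]] wrist [[312.02154476 162.52325773]]
[[[-0.0,-0.0,-0.0,-2.1,2.0,9.4,0.6],[-0.0,-0.0,-0.0,-4.2,4.1,18.9,0.6],[-0.001,-0.0,-0.0,-6.3,6.1,28.3,0.6],[-0.001,-0.0,-0.001,-8.4,8.2,37.8,0.6]]]
```

View pics/s22c.png

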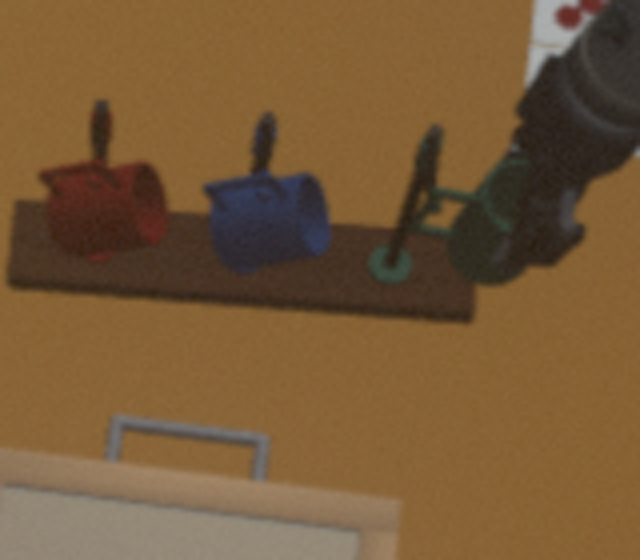

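View pics/w22.png

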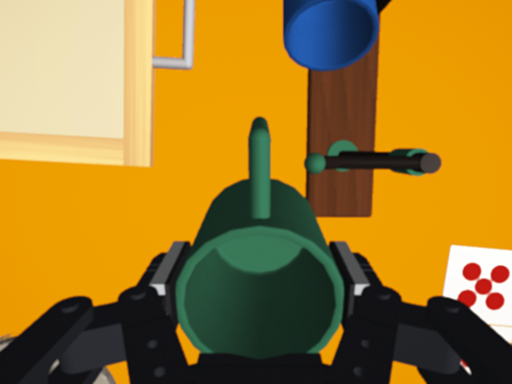

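The wrist view shows the green ball at (315,163), where predicted (312,162), level with the middle of the handle at (260,165). Lowering, then inserting.

Request:
arm_command(
  increments=[
    [[0, 0, 0, -2, 2, 9, 0.6], [0, 0, 0, -4, 4, 19, 0.6], [0, 0, 0, -6, 6, 28, 0.6], [0, 0, 0, -8, 8, 37, 0.6], [0, 0, 0, -8, 8, 37, 0.6]],
  ],
)

```text
clock: 36.6
position: [327.4, -277.3, 250.7]
ee_rot: [[0.981, 0.094, 0.172], [0.092, -0.996, 0.018], [0.173, -0.001, -0.985]]
force: [0.6, -0.3, -1.0]
width: 0.718
```

Run:
```python
from h import *
st()
hin=(43.3,1.2,21.5)
t=snap('wrist','w23')
s=bot.read_state();print((s['position']+s['ee_rot']@np.array(hin)).round(1),hk('green',88,237).round(1))
print(proj(t,hk('green',66,233)))
p,R=tcp2('green',60,237,10,hin)
rows([(p,R,4,.6)],0,0,0)
```

```text
36.6 [ 327.4 -277.3  250.7] F [ 0.6 -0.3 -1. ] w 0.718 z [ 0.172  0.018 -0.985] y [ 0.094 -0.996 -0.001] J [-27.8 -13.4  59.7 121.8   6.5  57.3 -55.7]
[ 374.1 -274.3  237.6] [ 374.6 -273.4  237. ]
[[306.92561969 162.80139201]]
[[[-0.0,-0.0,-0.001,0.1,6.8,0.2,0.6],[-0.0,-0.0,-0.001,0.2,13.6,0.3,0.6],[-0.0,-0.0,-0.002,0.3,20.4,0.5,0.6],[-0.001,-0.0,-0.002,0.5,27.3,0.7,0.6]]]
```

View pics/w23.png

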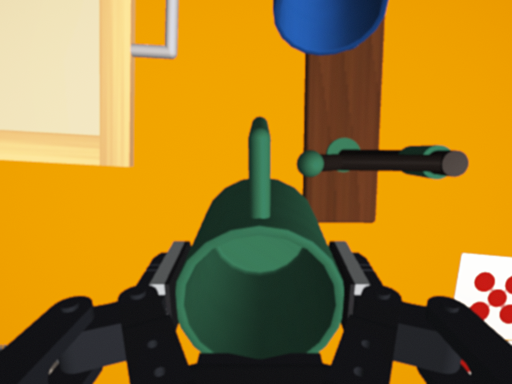

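Request:
arm_command(
  increments=[
    [[0, 0, 0, 0, 7, 0, 0.6], [0, 0, 0, 0, 14, 0, 0.6], [0, 0, 0, 0, 21, 0.5, 0.6], [0, 0, 0, 0, 28, 0.5, 0.6], [0, 0, 0, 0, 36, 0.5, 0.6], [0, 0, 0, 0, 36, 0.5, 0.6]],
  ],
)

```text
clock: 37.4
position: [330.7, -311.7, 249.8]
ee_rot: [[0.981, 0.095, 0.17], [0.093, -0.995, 0.02], [0.171, -0.004, -0.985]]
force: [1.2, 3.3, -6.3]
width: 0.719
```

Run:
```python
from h import *
st()
hin=(43.3,1.2,21.5)
t=snap('wrist','w24')
s=bot.read_state();print((s['position']+s['ee_rot']@np.array(hin)).round(1),hk('green',52,237).round(1))
p,R=tcp2('green',50,203,10,hin)
rows([(p,R,6,.6)],0,0,0)
```

```text
37.4 [ 330.7 -311.7  249.8] F [ 1.2  3.3 -6.3] w 0.719 z [ 0.17   0.02  -0.985] y [ 0.095 -0.995 -0.004] J [-33.3  -8.8  71.6 118.9   1.5  56.9 -46.7]
[ 376.8 -308.5  236.1] [ 378.  -309.2  237. ]
[[[-0.001,0.0,-0.0,-0.8,0.5,5.5,0.6],[-0.001,0.001,-0.0,-1.5,1.0,11.0,0.6],[-0.002,0.001,-0.001,-2.3,1.5,16.4,0.6],[-0.002,0.002,-0.001,-3.1,2.0,21.9,0.6],[-0.003,0.002,-0.001,-3.8,2.5,27.4,0.6],[-0.004,0.002,-0.001,-4.6,3.0,32.9,0.6]]]
```

View pics/w24.png

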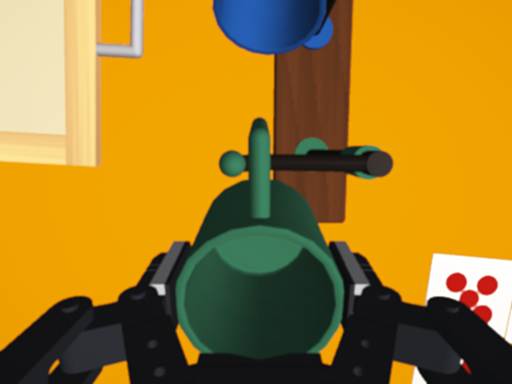

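The hook bar is through the green loop, ball at (232,163). The small downward force is the loop's lower bar touching the dip. Lowering, with an eye on joint 3.

Request:
arm_command(
  increments=[
    [[0, 0, 0, -1, 0, 6, 0.6], [0, 0, 0, -2, 0.5, 12, 0.6], [0, 0, 0, -3, 1, 18, 0.6], [0, 0, 0, -3, 1.5, 22, 0.6], [0, 0, 0, -3, 1.5, 22, 0.6]],
  ],
)

```text
clock: 38.08
position: [332.8, -316.0, 229.4]
ee_rot: [[0.98, 0.093, 0.174], [0.092, -0.996, 0.015], [0.175, 0.002, -0.985]]
force: [-0.3, 0.2, -0.9]
width: 0.717
```

Run:
```python
from h import *
st()
hin=(43.3,1.2,21.5)
s=bot.read_state();print((s['position']+s['ee_rot']@np.array(hin)).round(1),hk('green',50,216).round(1))
p,R=tcp2('green',50,203,10,hin)
rows([(p,R,3,.6)],0,0,0)
```

```text
38.075 [ 332.8 -316.   229.4] F [-0.3  0.2 -0.9] w 0.717 z [ 0.174  0.015 -0.985] y [ 0.093 -0.996  0.002] J [-39.7  -4.1  81.6 120.3  -4.1  53.5 -40.2]
[ 379.1 -312.9  215.8] [ 378.2 -311.2  216. ]
[[[0.001,-0.0,-0.001,-1.0,-0.5,4.1,0.6],[0.002,-0.001,-0.002,-1.9,-1.1,8.3,0.6],[0.002,-0.001,-0.003,-2.9,-1.6,12.4,0.6]]]
```

Joint 3 is at 81.6 of 83.4. I'll back up a little and reduce the tilt, to see whether that eases it.

Run:
```python
from h import *
hin=(43.3,1.2,21.5)
p,R=tcp2('green',52,221,0,hin)
rows([(p,R,4,.6)],0,0,0)
```

```text
[[[0.001,-0.044,-0.001,1.2,-0.9,-3.1,0.6],[0.001,-0.088,-0.002,2.3,-1.8,-6.3,0.6],[0.002,-0.132,-0.002,3.5,-2.7,-9.4,0.6],[0.002,-0.176,-0.003,4.6,-3.6,-12.5,0.6]]]
```

Request:
arm_command(
  increments=[
    [[0, -0.045, 0, 1, -1, -3, 0.6], [0, -0.09, 0, 2.5, -2, -6, 0.6], [0, -0.13, 0, 3.5, -3, -9.5, 0.6], [0, -0.175, 0, 4.5, -3.5, -12.5, 0.6]],
  ],
)

```text
clock: 38.58
position: [334.6, -311.5, 242.5]
ee_rot: [[0.996, 0.094, -0.0], [0.094, -0.996, 0.0], [-0.0, -0.0, -1.0]]
force: [0.3, -0.3, -0.9]
width: 0.719
```

Run:
```python
from h import *
st()
hin=(43.3,1.2,21.5)
s=bot.read_state();print((s['position']+s['ee_rot']@np.array(hin)).round(1),hk('green',50,216).round(1))
```

```text
38.575 [ 334.6 -311.5  242.5] F [ 0.3 -0.3 -0.9] w 0.719 z [-0.  0. -1.] y [ 0.094 -0.996 -0.   ] J [-31.6  11.5  78.1 115.1 -12.7  63.  -32.5]
[ 377.8 -308.7  221. ] [ 378.2 -311.2  216. ]
```

Request:
arm_command(
  increments=[
    [[0, 0, 0, 0, 1, 3, 0.6], [0, 0, 0, 0, 1, 5, 0.6], [0, 0, 0, 0, 1, 6, 0.6]],
  ],
)

```text
clock: 38.95
position: [333.9, -312.0, 235.7]
ee_rot: [[0.996, 0.093, 0.001], [0.093, -0.996, 0.002], [0.001, -0.002, -1.0]]
force: [-0.7, 0.1, -1.8]
width: 0.719
```

Run:
```python
from h import *
st()
```

```text
38.95 [ 333.9 -312.   235.7] F [-0.7  0.1 -1.8] w 0.719 z [ 0.001  0.002 -1.   ] y [ 0.093 -0.996 -0.002] J [-30.1  12.2  77.1 115.7 -13.6  62.3 -31.6]
```

Joint 3 now eases while lowering (77.1), so I'll continue down untilted.

Request:
arm_command(
  increments=[
    [[0, 0, 0, 0, 0.5, 4, 0.6], [0, 0, 0, 0, 1, 8, 0.6], [0, 0, 0, 0, 1, 12, 0.6], [0, 0, 0, 0, 1, 14, 0.6], [0, 0, 0, 0, 1, 14, 0.6]],
  ],
)

```text
clock: 39.58
position: [335.7, -315.2, 223.1]
ee_rot: [[0.996, 0.093, 0.003], [0.093, -0.996, -0.004], [0.003, 0.004, -1.0]]
force: [1.8, -5.9, 1.8]
width: 0.723
```

Run:
```python
from h import *
st()
hin=(43.3,1.2,21.5)
s=bot.read_state();print((s['position']+s['ee_rot']@np.array(hin)).round(1),hk('green',50,216).round(1))
```

```text
39.575 [ 335.7 -315.2  223.1] F [ 1.8 -5.9  1.8] w 0.723 z [ 0.003 -0.004 -1.   ] y [ 0.093 -0.996  0.004] J [-27.3  13.8  74.9 116.4 -15.3  60.6 -29.9]
[ 379.  -312.5  201.7] [ 378.2 -311.2  216. ]
```

The handle rests on the bar. I'll loosen to 20 N and swing the grip point around the bar so the mug pivots down between the pads.

Request:
arm_command(
  increments=[
    [[0, 0, 0, 0, 0, 0, 0.65], [0, 0, 0, 0, 0, 4, 0.65], [0, 0, 0, 0, 0, 8, 0.65], [0, 0, 0, 1.5, 0, 15, 0.65], [0, 0, 0, 4, 0, 22, 0.65], [0, 0, 0, 6, 0, 26, 0.65], [0, 0, 0, 8, 0, 29, 0.65]],
  ],
  grip_force=20,
)

```text
clock: 40.45
position: [342.1, -315.9, 194.7]
ee_rot: [[0.996, 0.091, 0.002], [0.091, -0.996, -0.005], [0.001, 0.005, -1.0]]
force: [-5.1, -6.5, 12.3]
width: 0.721
```

Run:
```python
from h import *
st()
c=snap('scene','s25');t=snap('wrist','w25')
b=cv2.resize(c['img'][60:130,270:370],None,fx=6,fy=6,interpolation=cv2.INTER_CUBIC)[:,:,::-1]
cv2.imwrite('pics/s25c.png',b)
inhand(t,'green')
```

```text
40.45 [ 342.1 -315.9  194.7] F [-5.1 -6.5 12.3] w 0.721 z [ 0.002 -0.005 -1.   ] y [ 0.091 -0.996  0.005] J [-22.2  17.3  70.4 117.7 -19.3  57.6 -26.9]
z hist {-40: 701, -37: 559, -34: 899, -31: 1993, -28: 1920, -25: 1734, -22: 2083, -19: 1269, -16: 867, -13: 676, -10: 805, -7: 1121, -4: 1284, -1: 1392, 2: 1798, 5: 1730, 8: 1513, 11: 1273, 14: 1107, 17: 819, 20: 559, 23: 442, 26: 302, 29: 94, 32: 22, 35: 1, 38: 0, 41: 0, 44: 0, 47: 0, 50: 0, 53: 0, 56: 0, 59: 0, 62: 0, 65: 0}
rim centre tool xy [43.3 13.5] 2924 d pct [17.4 29.1 56.9]
rim plane [  0.039   0.031 -18.567]
handle pts 5698 [-20.6   0.3   5.8]
```

View pics/w25.png

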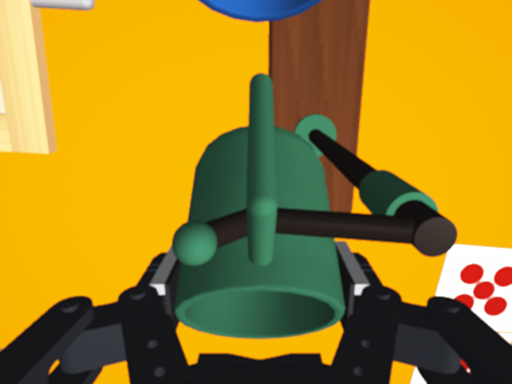

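View pics/s25c.png

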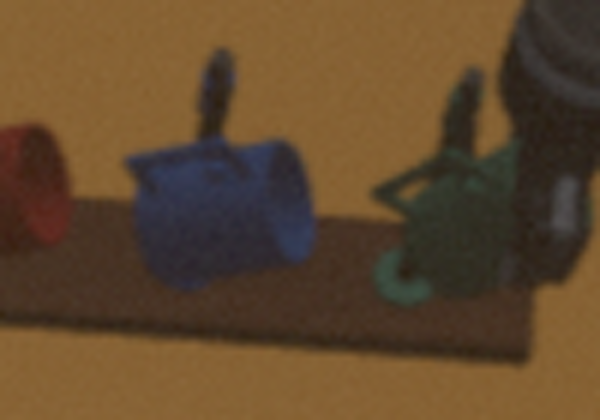

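Pivoting worked nicely: the mug now leans about 45° with the bar in the loop at (265,210). Releasing.

Request:
arm_command(
  increments=[
    [[0, 0, 0, 0, 0, 0, 0.75], [0, 0, 0, 0, 0, 0, 0.8], [0, 0, 0, 0, 0, 0, 0.88], [0, 0, 0, 0, 0, 0, 0.95], [0, 0, 0, 0, 0, -5, 0.95]],
  ],
)

```text
clock: 41.18
position: [342.3, -311.8, 197.8]
ee_rot: [[0.996, 0.094, -0.001], [0.094, -0.996, 0.002], [-0.0, -0.002, -1.0]]
force: [1.2, -0.1, 0.7]
width: 0.953
```

Run:
```python
from h import *
st()
t=snap('wrist','w26')
```

```text
41.175 [ 342.3 -311.8  197.8] F [ 1.2 -0.1  0.7] w 0.953 z [-0.001  0.002 -1.   ] y [ 0.094 -0.996 -0.002] J [-23.1  16.9  70.8 117.5 -18.9  58.3 -27.4]
```

View pics/w26.png

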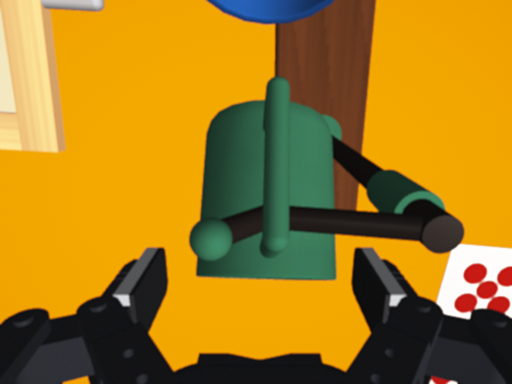

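The green mug hangs on its hook, bar at (280,215). Retreating up in small steps.

Request:
arm_command(
  increments=[
    [[0, 0, 0, 0, 0, -12, 0.95], [0, 0, 0, 0, 0, -25, 0.95], [0, 0, 0, 0, 0, -40, 0.95]],
  ],
)

```text
clock: 41.6
position: [342.6, -312.5, 239.1]
ee_rot: [[0.996, 0.094, 0.001], [0.094, -0.996, 0.001], [0.001, -0.001, -1.0]]
force: [-0.3, -0.2, 0.9]
width: 0.953
```

Run:
```python
from h import *
st()
```

```text
41.6 [ 342.6 -312.5  239.1] F [-0.3 -0.2  0.9] w 0.953 z [ 0.001  0.001 -1.   ] y [ 0.094 -0.996 -0.001] J [-29.2  13.   76.  114.7 -14.3  62.9 -31.6]
```

Request:
arm_command(
  increments=[
    [[0, 0, 0, 0, -20, -2, 0.95], [0, 0, 0, 2, -45, -8, 0.95], [0, 0, 0, 5, -75, -20, 0.95], [0, 0, 0, 20, -100, -40, 0.95], [0, 0, 0, 40, -125, -60, 0.95]],
  ],
)

```text
clock: 42.22
position: [370.9, -183.3, 299.8]
ee_rot: [[0.996, 0.095, 0.004], [0.094, -0.996, 0.005], [0.005, -0.004, -1.0]]
force: [1.3, 0.1, -0.1]
width: 0.951
```

Run:
```python
from h import *
st()
c=snap('scene','s27');t=snap('wrist','w27');snap('top','t27')
b=cv2.resize(c['img'][50:200,220:380],None,fx=4,fy=4,interpolation=cv2.INTER_CUBIC)[:,:,::-1]
cv2.imwrite('pics/s27c.png',b)
```

```text
42.225 [ 370.9 -183.3  299.8] F [ 1.3  0.1 -0.1] w 0.951 z [ 0.004  0.005 -1.   ] y [ 0.095 -0.996 -0.004] J [-45.8 -13.3  57.8 115.1  11.5  72.3 -76.8]
```

View pics/s27c.png

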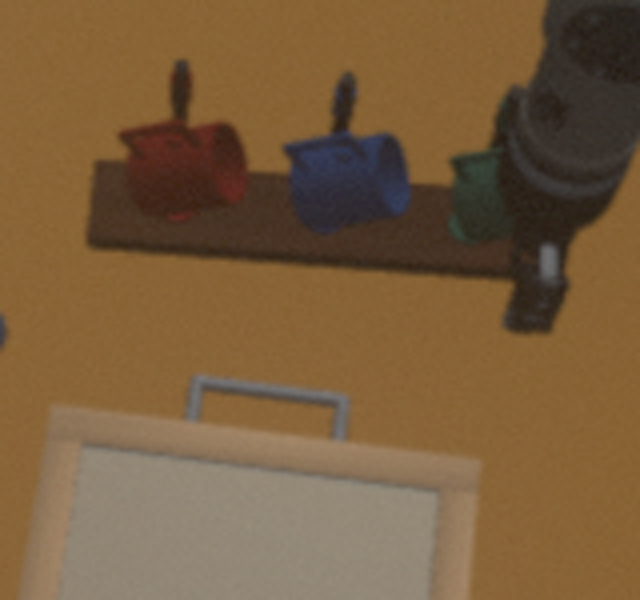

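View pics/w27.png

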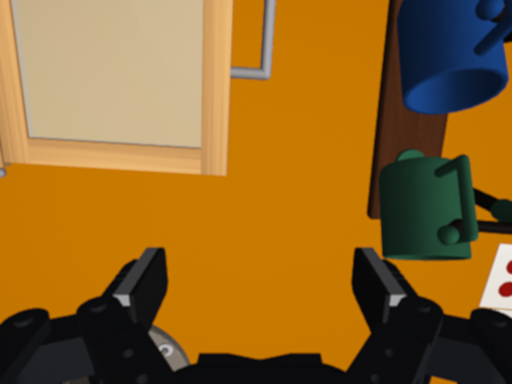

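All three mugs hang on hooks of their own colour: scene crop red (185,170), blue (348,180), green (485,195). Now back to the flap handle.

Run:
```python
from h import *
rows([((470,-60,340),Rt(272),3,.6),((527,-120,300),Rt(272),3,.6)],0,0,0)
```

```text
[[[-0.0,-0.001,0.021,36.6,-37.9,-13.4,0.6],[-0.0,-0.002,0.041,73.1,-75.7,-26.7,0.6],[-0.001,-0.003,0.062,109.7,-113.6,-40.1,0.6],[-0.001,-0.003,0.062,126.6,-91.8,-26.7,0.6],[-0.001,-0.003,0.062,143.6,-70.1,-13.4,0.6],[-0.001,-0.003,0.062,160.5,-48.4,0.0,0.6]]]
```

Request:
arm_command(
  increments=[
    [[0, 0, 0.02, 37, -38, -13, 0.6], [0, 0, 0.04, 73, -76, -27, 0.6], [0, 0, 0.06, 110, -113, -40, 0.6], [0, 0, 0.06, 127, -92, -27, 0.6], [0, 0, 0.06, 144, -70, -13, 0.6], [0, 0, 0.06, 160, -49, 0, 0.6], [0, 0, 0.06, 160, -49, 0, 0.6]],
  ],
)

```text
clock: 43.25
position: [524.4, -123.1, 297.4]
ee_rot: [[1.0, 0.029, -0.003], [0.029, -1.0, -0.003], [-0.003, 0.003, -1.0]]
force: [0.2, -0.4, 0.5]
width: 0.603
```

Run:
```python
from h import *
st()
c=snap('wrist','w28')
P=pts(c)
k=(P[...,2]>22)&(P[...,2]<50)&(P[...,1]>-195)&(P[...,1]<-155)&(P[...,0]>450)&(P[...,0]<600)
q=P[k];print(len(q),np.percentile(q,[2,50,98],axis=0).round(1));A=np.polyfit(q[:,0],q[:,1],1);print(A,np.polyval(A,527))
g=c['img'].astype(int)
```

```text
43.25 [ 524.4 -123.1  297.4] F [ 0.2 -0.4  0.5] w 0.603 z [-0.003 -0.003 -1.   ] y [ 0.029 -1.     0.003] J [-39.2  15.8  58.3 100.8 -14.   71.3 -65.7]
1413 [[ 463.7 -181.2   36.8]
 [ 531.3 -173.    40.8]
 [ 590.2 -156.5   42.9]]
[ 2.54187861e-02 -1.85640607e+02] -172.2449064815987
```

View pics/w28.png

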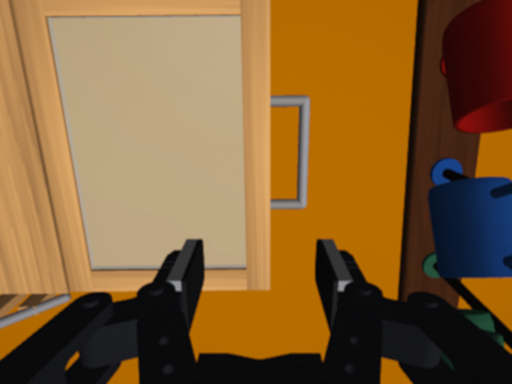

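Run:
```python
from h import *
c=snap('scene','s29');t=snap('top','t29')
rows([((527,-174,220),Rt(271.9),2,.4),((527,-174,43),Rt(271.9),5,.35)],0,0,0)
cv2.imwrite('pics/c29.png',np.hstack([cv2.resize(c['img'],(400,300)),cv2.resize(t['img'],(400,300))])[:,:,::-1])
```

```text
[[[-0.001,-0.0,0.0,0.2,26.8,39.3,0.4],[-0.001,-0.0,0.0,0.5,53.6,78.6,0.4],[-0.001,-0.0,0.0,0.5,53.7,114.0,0.35],[-0.001,-0.0,0.0,0.5,53.7,149.4,0.35],[-0.001,-0.0,0.0,0.5,53.7,184.8,0.35],[-0.001,-0.0,0.0,0.5,53.8,220.2,0.35],[-0.001,-0.0,0.0,0.4,53.8,255.6,0.35]]]
```

View pics/c29.png

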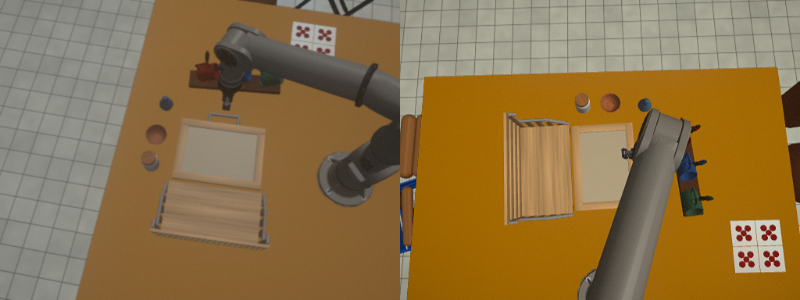

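Run:
```python
from h import *
st()
for n in('scene','top'):
    P=pts(bot.camera(n)).reshape(-1,3)
    m=(P[:,0]>380)&(P[:,0]<720)&(P[:,2]>255)&(P[:,2]<900)&(P[:,1]<0)
    q=P[m]
    for lo in range(-400,-100,20):
        s=q[(q[:,1]>=lo)&(q[:,1]<lo+20)]
        if len(s): print(n,lo,len(s),'zmin',np.percentile(s[:,2],2).round(),'x',np.percentile(s[:,0],[2,98]).round())
```

```text
43.4 [ 524.7 -120.5  298.6] F [ 0.4 -0.5  0.4] w 0.599 z [ 0.     0.001 -1.   ] y [ 0.033 -0.999 -0.001] J [-39.4  15.5  58.2 100.8 -14.   71.4 -65.7]
scene -180 23 zmin 621.0 x [522. 551.]
scene -160 252 zmin 628.0 x [482. 552.]
scene -140 407 zmin 635.0 x [458. 556.]
scene -120 590 zmin 419.0 x [426. 565.]
top -180 68 zmin 634.0 x [512. 548.]
top -160 473 zmin 634.0 x [478. 551.]
top -140 911 zmin 638.0 x [445. 556.]
top -120 1297 zmin 641.0 x [397. 563.]
```

The arm stays within about 60 mm of the tool axis on the hook side, so the descent is clear of the hung mugs.

Request:
arm_command(
  increments=[
    [[0, 0, 0, 1, 27, 39, 0.4], [0, 0, 0, 2, 54, 79, 0.4], [0, 0, 0, 2, 54, 114, 0.35], [0, 0, 0, 2, 54, 150, 0.35], [0, 0, 0, 2, 54, 185, 0.35], [0, 0, 0, 2, 54, 220, 0.35], [0, 0, 0, 2, 54, 250, 0.35], [0, 0, 0, 2, 54, 255, 0.35]],
  ],
  grip_force=50,
)

```text
clock: 44.5
position: [528.3, -172.5, 42.2]
ee_rot: [[0.999, 0.035, -0.002], [0.035, -0.999, 0.002], [-0.002, -0.002, -1.0]]
force: [0.2, 0.9, -0.2]
width: 0.351
```

Run:
```python
from h import *
st()
c=snap('wrist','w30')
```

```text
44.5 [ 528.3 -172.5   42.2] F [ 0.2  0.9 -0.2] w 0.351 z [-0.002  0.002 -1.   ] y [ 0.035 -0.999 -0.002] J [-19.   35.7  43.1 112.3 -34.1  45.6 -44.2]
```

View pics/w30.png

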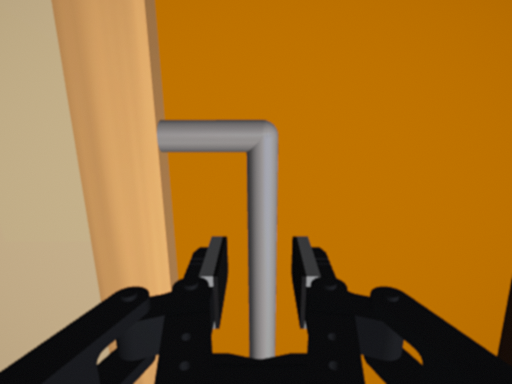

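The bar at column 262 is centred between the fingers. Grip and swing the flap up.

```bash
python3 -c "
from h import *
def arc2(a0,steps,r=298):
    a0=np.radians(a0);print([[ [0,0,0,0,round(float(-r*(np.cos(np.radians(a))-np.cos(a0))),1),round(float(-r*(np.sin(np.radians(a))-np.sin(a0))),1)] for a in steps]])
arc2(180,[177,173,168,162,156,150,144,138]); arc2(138,range(132,89,-6)); arc2(90,range(84,56,-5)); arc2(59,[55,51,48,46,45,44])"
```

```text
[[[0, 0, 0, 0, -0.4, -15.6], [0, 0, 0, 0, -2.2, -36.3], [0, 0, 0, 0, -6.5, -62.0], [0, 0, 0, 0, -14.6, -92.1], [0, 0, 0, 0, -25.8, -121.2], [0, 0, 0, 0, -39.9, -149.0], [0, 0, 0, 0, -56.9, -175.2], [0, 0, 0, 0, -76.5, -199.4]]]
[[[0, 0, 0, 0, -22.1, -22.1], [0, 0, 0, 0, -46.3, -41.7], [0, 0, 0, 0, -72.5, -58.7], [0, 0, 0, 0, -100.2, -72.8], [0, 0, 0, 0, -129.4, -84.0], [0, 0, 0, 0, -159.5, -92.1], [0, 0, 0, 0, -190.3, -97.0], [0, 0, 0, 0, -221.5, -98.6]]]
[[[0, 0, 0, 0, -31.1, 1.6], [0, 0, 0, 0, -56.9, 5.5], [0, 0, 0, 0, -82.1, 11.5], [0, 0, 0, 0, -106.8, 19.8], [0, 0, 0, 0, -130.6, 30.2], [0, 0, 0, 0, -153.5, 42.6]]]
[[[0, 0, 0, 0, -17.4, 11.3], [0, 0, 0, 0, -34.1, 23.8], [0, 0, 0, 0, -45.9, 34.0], [0, 0, 0, 0, -53.5, 41.1], [0, 0, 0, 0, -57.2, 44.7], [0, 0, 0, 0, -60.9, 48.4]]]
```

Request:
arm_command(
  increments=[
    [[0, 0, 0, 0, 0, 0, 0.1], [0, 0, 0, 0, 0, 0, 0], [0, 0, 0, 0, 0, 0, 0], [0, 0, 0, 0, 0, 0, 0]],
  ],
)

```text
clock: 45.05
position: [530.2, -173.6, 44.7]
ee_rot: [[0.999, 0.035, 0.002], [0.035, -0.999, 0.002], [0.003, -0.002, -1.0]]
force: [-0.7, 2.5, 7.5]
width: 0.117
```

Request:
arm_command(
  increments=[
    [[0, 0, 0, 0, 0, -15, 0], [0, 0, 0, 0, -2, -36, 0], [0, 0, 0, 0, -6.5, -62, 0], [0, 0, 0, 0, -14.5, -92, 0], [0, 0, 0, 0, -26, -121, 0], [0, 0, 0, 0, -40, -149, 0], [0, 0, 0, 0, -57, -175, 0], [0, 0, 0, 0, -76.5, -199.5, 0]],
  ],
)

```text
clock: 46.05
position: [527.3, -99.6, 245.3]
ee_rot: [[0.999, 0.032, 0.005], [0.032, -0.999, -0.002], [0.005, 0.003, -1.0]]
force: [4.7, -0.9, -4.1]
width: 0.116
```

Run:
```python
from h import *
st()
```

```text
46.05 [527.3 -99.6 245.3] F [ 4.7 -0.9 -4.1] w 0.116 z [ 0.005 -0.002 -1.   ] y [ 0.032 -0.999  0.003] J [-40.6  18.7  57.7 105.4 -17.3  65.  -65. ]
```

Request:
arm_command(
  increments=[
    [[0, 0, 0, 0, -22, -22, 0], [0, 0, 0, 0, -46, -42, 0], [0, 0, 0, 0, -72.5, -59, 0], [0, 0, 0, 0, -100, -73, 0], [0, 0, 0, 0, -129.5, -84, 0], [0, 0, 0, 0, -159.5, -92, 0], [0, 0, 0, 0, -190.5, -97, 0], [0, 0, 0, 0, -221.5, -98.5, 0]],
  ],
)

```text
clock: 47.05
position: [519.3, 119.9, 346.2]
ee_rot: [[1.0, 0.03, 0.002], [0.03, -1.0, -0.0], [0.002, 0.0, -1.0]]
force: [-4.2, -2.2, 13.3]
width: 0.113
```

Run:
```python
from h import *
st()
```

```text
47.05 [519.3 119.9 346.2] F [-4.2 -2.2 13.3] w 0.113 z [ 0.002 -0.    -1.   ] y [ 0.03 -1.    0.  ] J [-66.5  11.7  57.6  97.4 -10.1  76.4 -95.4]
```

Request:
arm_command(
  increments=[
    [[0, 0, 0, 0, -29, 4, 0], [0, 0, 0, 0, -55, 8, 0], [0, 0, 0, 0, -80, 15, 0], [0, 0, 0, 0, -105, 23, 0], [0, 0, 0, 0, -129, 34, 0], [0, 0, 0, 0, -152, 46, 0]],
  ],
)

```text
clock: 47.8
position: [513.4, 279.0, 299.8]
ee_rot: [[0.999, 0.036, 0.002], [0.036, -0.999, 0.008], [0.002, -0.008, -1.0]]
force: [-3.6, 4.2, 10.9]
width: 0.113
```

Run:
```python
from h import *
st()
c=snap('wrist','w31')
```

```text
47.8 [513.4 279.  299.8] F [-3.6  4.2 10.9] w 0.113 z [ 0.002  0.008 -1.   ] y [ 0.036 -0.999 -0.008] J [ -72.5   20.3   52.1   94.9  -17.    72.8 -105. ]
```

View pics/w31.png

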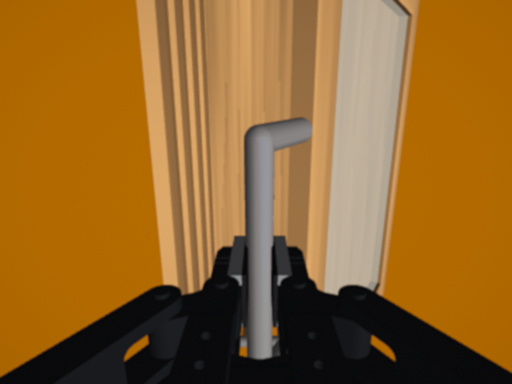

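Request:
arm_command(
  increments=[
    [[0, 0, 0, 0, -17, 12, 0], [0, 0, 0, 0, -34, 25, 0], [0, 0, 0, 0, -46, 35, 0], [0, 0, 0, 0, -54, 42, 0], [0, 0, 0, 0, -58, 46, 0], [0, 0, 0, 0, -60, 48, 0], [0, 0, 0, 0, -60, 48, 0]],
  ],
)

```text
clock: 48.72
position: [511.4, 335.0, 254.1]
ee_rot: [[0.999, 0.034, -0.001], [0.034, -0.999, 0.004], [-0.001, -0.004, -1.0]]
force: [-9.8, -2.1, 25.1]
width: 0.115
```

Run:
```python
from h import *
st()
```

```text
48.725 [511.4 335.  254.1] F [-9.8 -2.1 25.1] w 0.115 z [-0.001  0.004 -1.   ] y [ 0.034 -0.999 -0.004] J [ -73.2   25.6   49.4   94.5  -20.8   69.4 -107.1]
```

Request:
arm_command(
  increments=[
    [[0, 0, 0, 0, -2, 2, 0], [0, 0, 0, 0, -3, 3, 0], [0, 0, 0, 0, -3, 3, 0]],
  ],
)

```text
clock: 49.1
position: [511.5, 335.1, 253.9]
ee_rot: [[0.999, 0.032, -0.003], [0.032, -0.999, 0.002], [-0.003, -0.002, -1.0]]
force: [-16.4, -7.6, 40.6]
width: 0.112
```

Run:
```python
from h import *
st()
```

```text
49.1 [511.5 335.1 253.9] F [-16.4  -7.6  40.6] w 0.112 z [-0.003  0.002 -1.   ] y [ 0.032 -0.999 -0.002] J [ -73.2   25.8   49.5   94.4  -20.9   69.5 -107.2]
```

The flap is at its stop: position is unchanged and force rose to 40 N. Relieve, release and lift off.

Request:
arm_command(
  increments=[
    [[0, 0, 0, 0, 3, -3, 0], [0, 0, 0, 0, 3, -3, 0.3], [0, 0, 0, 0, 3, -3, 0.3], [0, 0, 0, 0, 3, -25, 0.35], [0, 0, 0, 0, 3, -60, 0.5], [0, 0, 0, 0, 3, -110, 0.6], [0, 0, 0, -40, 10, -150, 0.6], [0, 0, 0, -80, 20, -190, 0.6]],
  ],
)

```text
clock: 50.1
position: [431.5, 314.9, 435.3]
ee_rot: [[0.999, 0.033, 0.0], [0.033, -0.999, -0.002], [0.0, 0.002, -1.0]]
force: [-0.4, 1.2, 0.7]
width: 0.601
```

Run:
```python
from h import *
st()
c=snap('scene','s32');t=snap('top','t32');snap('wrist','w32')
for n,c in(('top',t),('scene',c)):
    P=pts(c);m=(P[...,0]>440)&(P[...,0]<580)&(P[...,1]>290)&(P[...,1]<360)
    q=P[m&(P[...,2]>236)&(P[...,2]<300)]
    print(n,len(q),np.median(q,0).round(1),np.percentile(q[:,2],[5,50,95]).round(1))
```

```text
50.1 [431.5 314.9 435.3] F [-0.4  1.2  0.7] w 0.601 z [ 0.    -0.002 -1.   ] y [ 0.033 -0.999  0.002] J [ -87.8    9.    54.8   87.9   -7.3   87.  -121.1]
top 288 [507.4 331.9 249.8] [238.6 249.8 253.6]
scene 291 [508.1 336.4 249.3] [241.3 249.3 253.8]
```

View pics/s32.png

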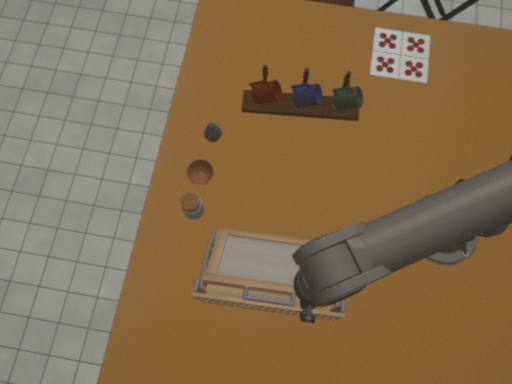

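View pics/t32.png

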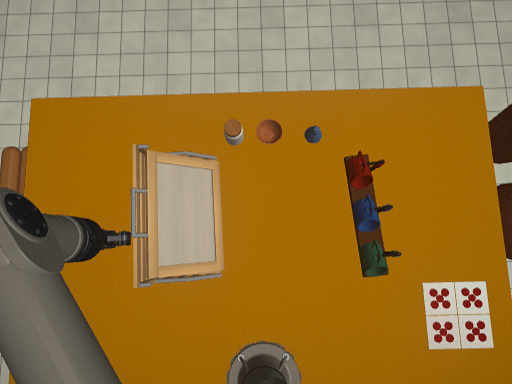

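Run:
```python
from h import *
c=snap('scene','s33')
P=pts(c);hsv=cv2.cvtColor(c['img'],cv2.COLOR_RGB2HSV)
for n in HUE:
    lo,hi=HUE[n];m=((hsv[...,0]>=lo)&(hsv[...,0]<=hi)|((n=='red')&(hsv[...,0]>172)))&(hsv[...,1]>60);m[:60]=0;m[125:]=0;m[:,:240]=0;m[:,370:]=0
    q=P[m];print(n,len(q),np.percentile(q,[5,50,95],axis=0).round().tolist(),'dip',hk(n,50,216).round())
b=cv2.resize(c['img'][55:125,235:375],None,fx=5.5,fy=5.5,interpolation=cv2.INTER_CUBIC)[:,:,::-1]
cv2.imwrite('pics/s33c.png',b);st()
```

```text
red 264 [[575.0, -316.0, 142.0], [613.0, -285.0, 184.0], [652.0, -267.0, 227.0]] dip [ 627. -288.  216.]Traceback (most recent call last):
  File "<stdin>", line 6, in <module>
    return _quantile_unchecked(
        a, q, axis, out, overwrite_input, method, keepdims, weights)
    return _ureduce(a,
                    func=_quantile_ureduce_func,
    ...<5 lines>...
                    overwrite_input=overwrite_input,
                    method=method)
    r = func(a, **kwargs)
    result = _quantile(arr,
                       quantiles=q,
    ...<2 lines>...
                       out=out,
                       weights=wgt)
    slices_having_nans = np.isnan(arr[-1, ...])
                                  ~~~^^^^^^^^^
IndexError: index -1 is out of bounds for axis 0 with size 0
```

Run:
```python
from h import *
c=snap('scene','s34')
P=pts(c)
for n in FEET:
    D=hk(n,50,178);q=P.reshape(-1,3);q=q[(abs(q[:,0]-D[0])<60)&(abs(q[:,1]-D[1])<45)&(q[:,2]>60)&(q[:,2]<260)]
    print(n,len(q),np.percentile(q,[5,50,95],axis=0).round().tolist(),'dip',hk(n,50,216).round())
b=cv2.resize(c['img'][55:125,235:375],None,fx=5.5,fy=5.5,interpolation=cv2.INTER_CUBIC)[:,:,::-1]
cv2.imwrite('pics/s34c.png',b);st()
```

```text
red 690 [[581.0, -321.0, 148.0], [623.0, -281.0, 180.0], [658.0, -257.0, 225.0]] dip [ 627. -288.  216.]
blue 679 [[455.0, -332.0, 150.0], [499.0, -293.0, 180.0], [534.0, -269.0, 225.0]] dip [ 503. -299.  216.]
green 700 [[330.0, -351.0, 152.0], [378.0, -304.0, 182.0], [409.0, -279.0, 225.0]] dip [ 378. -311.  216.]
50.35 [432.2 315.3 433.9] F [ 0.1 -0.   0.1] w 0.6 z [-0.  0. -1.] y [ 0.034 -0.999 -0.   ] J [ -87.6    9.2   54.7   87.9   -7.5   86.8 -120.9]
```

View pics/s34c.png

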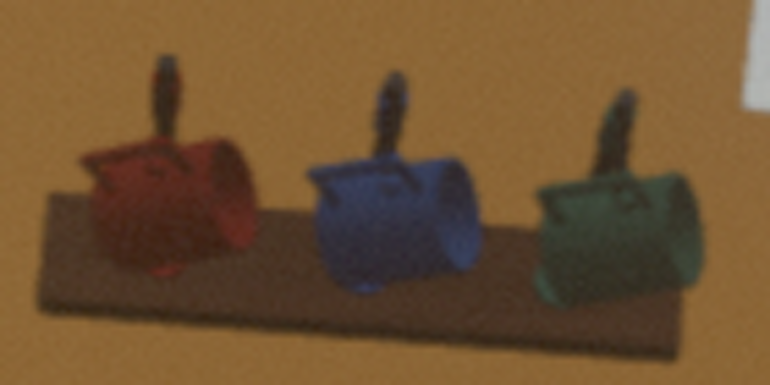

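View pics/w32.png

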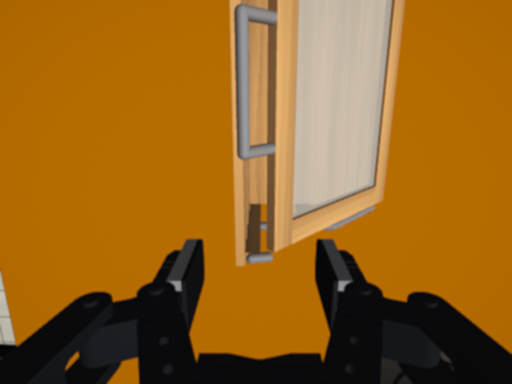

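All three mugs hang at equal height in their own dips, the flap is shut at 45°, and the arm touches nothing. Handing in.

```bash
python3 -c "
from bench import bot
print(bot.finish_job())"
```

```text
the job is handed in; nothing more can be done
None
```

I handed the job in at about 50 s of the 208 s allowed. I pulled the flap fully down, hung the red, blue and green mugs each on its own hook, and pushed the flap back up to its stop.

The last checks before handing in:
- **Mugs:** All three hang level in the dips of their own hooks, about 38 mm below the bars in the scene depth, and the cabinet is empty.
- **Flap:** The handle's top measured about 252–254 mm high, which matches a 45° shut flap. Pushing further at the stop moved nothing while the force rose to 40 N.
- **Bystanders:** The jar, bowl and bird look unmoved in the final pictures.
- **Arm:** It was clear, with no contact force.

- **Joint limits:** Two joints came near their limits while hanging: joint 7 reached 167.6° of 168.23° on blue, and joint 3 reached 81.6° of 83.42° on green. I backed off both times.
- **Failed check:** My colour check of the hung mugs found no green pixels and stopped with an error, so I repeated it with depth alone, which passed.

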